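# Load the instrument boxes, set the tray stop and start the dryer

## Task

Pack every instrument box that is out on the bench flat on the floor of the steel drying tray, close together in one row against the wall at the handle end, and hold the row with the tray's sliding stop: lift it out of its notch, shift it along and let it drop fully into the nearest notch that clears the last box. Then push the loaded tray fully home into the dryer, and after that slide the small red switch on top of the dryer all the way to on. Leave the other things on the bench where they are.

Things in the scene. Friction and masses are not known exactly. Their poses are not given: they have to be found in the camera images.
- dryer: White tray dryer, fixed, 260 (x) x 320 (y) x 178 high; origin at the centre of its underside, on the bench. Its -x side is the front; a tray goes in along its +x, which points about to the robot's left. Fully home, a tray's origin is at dryer x = -25, y about 0, z = 30, where the chamber's back stops it.
- dryer_mouth (a point): Middle of the lower edge of the dryer's opening (dryer x = -130, z = 30), 170 wide, 95 high. A steel loading shelf, 200 wide, runs 270 out from here along -x, level with the chamber floor. Two runners 10 high, inner faces 76.5 either side of the middle, guide the tray from shelf to chamber back; the tray slides on them with 2 to 6 N. Axes of the dryer.
- tray: Loose steel tray, 750 g, on the loading shelf; 4.5 play each side between the runners. 200 (x) x 144 (y); origin at the centre of its underside; +x end goes in first, handle at -x end. Floor and walls 4 thick, walls 30 high. On each side wall 9 upright teeth, 7 wide, tops 40 above the underside, leave 8 notches 11 wide at x = -55, -37, -19, -1, 17, 35, 53, 71.
- tray_handle (a point): Middle of the tray's black handle, an upright fin 40 long (tray x), 10 thick (tray y), top 14 above this point; at tray x = -185, z = 34. Pinch it across its thickness from above. It stands on a flat bar 22 wide whose top is 24 below this point. It stays 80 outside the opening when the tray is home. Axes of the tray.
- stop_tab (a point): Blue grip tab of the sliding stop, 8 (tray x) x 24 (tray y), its top 14 above this point, which is 54 above the tray's underside when down. Below it (under 36) a plate 4 thick, 128 wide, spans the tray, with a 6 mm pin at each end in the notches. Captive: lift it 10 to 18, then it slides easily along tray x; over a notch it falls by its own weight (80 g). Axes of the tray.
- stop_slide (a joint): Position of the stop along the tray (m): 0 in the notch nearest the handle (tray x = -55, room for one box), where it starts; 0.018 more for each notch, 0.126 in the last.
- stop_lift (a joint): Height of the stop (m): 0 when dropped fully into a notch, about 0.009 riding on the teeth, at most 0.018.
- switch (a joint): Travel of the slide switch (m): 0 off, 0.024 fully on (end stop); it goes along the dryer's +x to on, against about 1.2 N of friction, and stays where it is left.
- switch_nub (a point): Centre of the top of the red switch nub, 10 (dryer x) x 12 (dryer y), 8 high, its top level with the rim of its slot. Axes of the dryer.
- switch_slot (a point): Centre of the floor of the recessed switch slot on top of the dryer: inside 84 long (dryer x), 38 wide (dryer y), 8 deep; rim 8 wide. The floor is 178 above the bench. A green dot marks the on end. Axes of the dryer.
- vial: Bystander: amber glass jar, 28 diameter, 34 high, among the boxes; origin at its underside.
- spray: Bystander: white bottle, 64 diameter, 150 high; origin at its underside.
- tape: Bystander: roll of paper tape lying flat, 76 outside, 22 high; origin at its underside.
- dish: Bystander: steel bowl, 130 across, 35 high, beyond the shelf; origin at its underside.
- scissors: Bystander: steel scissors lying flat, about 150 long, 6 high; origin between the blades.
- blue_tray: Bystander: open blue plastic tray, 100 x 150 x 35 high, near the robot; origin at its underside.
- box1_mid (a point): Centre of the blue-lidded instrument box: rigid aluminium box 34 (x) x 50 (y) x 22 high, about 90 g, standing flat on the bench at the start; z points up. Not every box is there each time.
- box2_mid (a point): Centre of the green-lidded instrument box: rigid aluminium box 34 (x) x 50 (y) x 22 high, about 90 g, standing flat on the bench at the start; z points up. Not every box is there each time.
- box3_mid (a point): Centre of the orange-lidded instrument box: rigid aluminium box 34 (x) x 50 (y) x 22 high, about 90 g, standing flat on the bench at the start; z points up. Not every box is there each time.
- box4_mid (a point): Centre of the yellow-lidded instrument box: rigid aluminium box 34 (x) x 50 (y) x 22 high, about 90 g, standing flat on the bench at the start; z points up. Not every box is there each time.

How it is judged:
By the outcome, as a careful person would: the job done as asked, in the order asked, and still so for the second after the job is handed in, with the robot touching nothing.
Of box1, box2, box3, box4 only 2 to 4 are there at a start; the rules pass over those that are not, and their reading is None.
At some moment in a run one of box1, box2, box3, box4 may be knocked a few centimetres aside while the robot is not near it.
Once in a run the grip may slacken for a moment while it holds something.
It also fails if it takes over 210 s, if anything falls off the work surface, if the arm or the gripper's body presses on something with over 40 N, if the wrist force passes 120 N, or if a joint passes its speed limit or range.

## Robot

A 7-joint arm with a two-finger parallel gripper is mounted at the origin on the work surface. World frame = base frame: x ahead of the robot, y to its left, z up, the work surface at z = 0. Lengths are in m, angles in rad, forces in N, time in s.
With the tool pointing down it reaches from about 0.425 to 0.925 m from the base axis. Payload 6.8 kg.
Tool frame: the origin (TCP) lies midway between the tips of the shut fingers; the grasp point (between the pads) lies 19 mm behind it; z points along the fingers, x is the direction in which the jaws open and shut, and the axes are right-handed (so a half turn about z gives the same grasp; the last joint's range is limited). The gripper opens to 85 mm and grips with 20 to 120 N. Pads are 22 mm wide; open, the fingers measure 114 mm over their backs; the gripper's body (76 mm by 85 mm) begins 54 mm behind the grasp point. The pads swing forward as they close: fully open they stand 13 mm farther back than shut.
Start: joints at [1.017, 0.477, 0.022, 1.555, -0.011, 1.109, -0.083], TCP at [0.291, -0.609, 0.198] pointing down, gripper open.
Joint ranges: [-2.96, 2.96], [-0.34, 2.1], [-1.41, 1.46], [0.24, 2.44], [-1.37, 4.51], [0.17, 1.92], [-2.96, 2.96]. Speed limits (rad/s): [2.39, 2.39, 3.14, 3.14, 3.14, 3.14, 3.14].

## Interface

Orientations are given as a unit quaternion [w, x, y, z].
In Python, from station import bot, imaging, nets gives the robot as it stands. The module is installed in compiled form; this text tells all that it offers.
- The arm moves only by the tool apply_moves, never from a script. Its argument "moves" is text: rows parted by semicolons, each of 7 numbers parted by spaces: the gripper command: -1 is fully open, 1 is shut, values between are in proportion, then the shift along the tool's x, y, z normalised to -1 to 1, where 1 is 120 mm, then the turn, a rotation vector about the tool's x, y, z normalised to -1 to 1, where 1 is 4 degrees. In form: hand dx dy dz rx ry rz; .... A call has 1 to 12 rows; each row shifts and turns the commanded pose from where the row before left it, along the tool's axes as they then stand; what a row does not reach is not made up. A row lasts 1/12 s, in which the tool goes at most 41.7 mm and 7.16 degrees, less where a joint would pass 70% of its speed; a pose out of reach is approached as far as the arm can. A call with a number of a shift or a turn outside -1 to 1 is refused whole. A call with a gripper value outside its range is refused whole. The fingers move at their own pace and stop on an object; "force" is the grip in N (left out, the last holds). Time passes only in rows, so rows that do not move let the fingers close. It gives the time, the measured TCP pose, the force and the opening at its end, in the units of the state.
- bot.get_obs(): the state, without advancing time (a new reading comes with each control period).
- imaging.read_camera(name): name is "scene" or "side" or "wrist"; returns a dict with "image" (480x640x3 uint8, red, green, blue), "fx", "fy", "cx", "cy" (pixels), "view" (4x4, takes a point from world to camera coordinates); the wrist camera has in their place "mount" (4x4, takes a point from camera to tool coordinates, whose origin is the TCP and whose axes are the tool frame's). Camera axes: x right, y down, z forward; pixel columns grow to the right and rows downward; lengths in m; the calibration is good to about 2 mm. A picture is of the moment at which its call begins: read the wrist's pose just before it. There is no depth.
- bot.hand_in(): hands the job in, once; it reports no verdict.
Trained networks look in a picture, given as the dict that the camera call returned (one of the last four; its "shot" number tells which), for a name from the list of things; names that differ only in an ending like _2 or _b are one class to them, and where a whole thing is asked for, a point or a joint stands for the part that bears it (a point fixed in the world has none). Each returns a list of dicts, best first, with "score" (0 to 1); they miss things now and then, are a little off and sometimes report something else, mostly with a low value. They report only what shows in the picture. A call takes as long as a camera call.
- nets.spot_in(picture, name): "rect" ([left, top, right, bottom] in pixels, round what is visible of it).
- nets.outline_of(picture, name): "region" (480x640 bool, what is visible of it) and "rect" ([left, top, right, bottom] in pixels, round what is visible of it).
- nets.spot_point(picture, name): "location" ([column, row] in pixels: a listed point, or the origin of a listed thing).
The state is a dict: "t": time; "q": joint angles; "joint_vel": joint speeds; "joint_torque": joint torques, N m; "eef_pos": TCP position; "tool_rot": TCP orientation; "contact_force": force on the tool from outside, world axes, zero at the start; "torque": the same for the moment, N m; "gripper_width": opening from 0.0 (shut) to 1.0 (fully open).
Only numpy, scipy, OpenCV 4.12 (cv2) and the standard library are available. Lean on these libraries where they do the work, as an engineer would, in place of code of your own. Each camera call takes 0.05 s, during which the arm holds its last target.

## Working session

There is one attempt and no reset: what is moved stays moved. The work goes in short steps, Python scripts to look and compute and a tool call to move; the robot and the scene stay as the last step left them, time stands still between calls to the robot, and variables do not carry over. Pictures are saved under pics/ and viewed, and the job is handed in when it is done.

Besides the shell and the picture viewer there is one more tool, called after ">>>" by a JSON object that holds its "api" and its "payload". apply_moves: Moves the arm, as the interface text tells. Scaled input: -1 to 1 covers 120 mm each way for a shift and 4 degrees each way for a turn. Its arguments: {"type":"object","properties":{"moves":{"type":"string"},"force":{"type":"number"}},"required":["moves"]}

```bash
mkdir -p pics; cat > h.py <<'E'
import numpy as np, cv2
from station import bot, imaging, nets
from scipy.spatial.transform import Rotation as R
def rot(q): return R.from_quat([q[1],q[2],q[3],q[0]])
def save(p,name,crop=None,s=1):
    im=cv2.cvtColor(p["image"],cv2.COLOR_RGB2BGR)
    if crop: l,t,r,b=crop; im=im[t:b,l:r]
    im=cv2.resize(im,None,fx=s,fy=s) if s!=1 else im
    cv2.imwrite("pics/"+name,im)
def camT(p,o=None):
    # returns Rcw (cam->world), origin
    if "view" in p:
        V=np.array(p["view"]); Rc=V[:3,:3].T; return Rc,-Rc@V[:3,3]
    M=np.array(p["mount"]); Rt=rot(o["tool_rot"]).as_matrix()
    return Rt@M[:3,:3], Rt@M[:3,3]+np.array(o["eef_pos"])
def ray(p,uv,o=None):
    Rc,c=camT(p,o); d=Rc@np.array([(uv[0]-p["cx"])/p["fx"],(uv[1]-p["cy"])/p["fy"],1.]); return c,d
def atz(p,uv,z,o=None):
    c,d=ray(p,uv,o); return c+d*(z-c[2])/d[2]
def proj(p,X,o=None):
    Rc,c=camT(p,o); v=Rc.T@(np.array(X)-c); return np.array([p["fx"]*v[0]/v[2]+p["cx"],p["fy"]*v[1]/v[2]+p["cy"]])
def tri(rays):
    A=np.zeros((3,3));b=np.zeros(3)
    for c,d in rays:
        d=d/np.linalg.norm(d);P=np.eye(3)-np.outer(d,d);A+=P;b+=P@c
    return np.linalg.solve(A,b)
E
python3 - <<'E'
from h import *
o=bot.get_obs();print(o)
for n in("scene","side","wrist"):
    p=imaging.read_camera(n);save(p,n+"0.png");print(n,p["fx"],camT(p,o)[1],camT(p,o)[0][:,2])
E
```

```text
{'t': 0.0, 'q': array([ 1.01691069,  0.47775906,  0.02233905,  1.5564668 , -0.01148949,
        1.10931133, -0.08311682]), 'joint_vel': array([ 0.00148298, -0.00048184, -0.00030245, -0.0002527 ,  0.00111503,
       -0.00018371, -0.00122542]), 'joint_torque': array([-1.16843054e-03, -5.96455336e+01,  1.60766646e+00, -2.81191581e+01,
        1.24868233e-02,  9.49292618e-03, -2.50317373e-05]), 'eef_pos': array([ 0.29073131, -0.60844656,  0.19744681]), 'tool_rot': array([-4.22255091e-04,  8.45923946e-01, -5.33302778e-01, -8.04020585e-04]), 'contact_force': array([ 0.40649834, -0.01107466, -1.38783103]), 'torque': array([-0.00038871, -0.00050287,  0.00866924]), 'gripper_width': 1.0012144186799545}
scene 519.940042579082 [ 1.20430788 -0.50446769  0.91914365] [-0.57210719  0.4615862  -0.67796132]
side 514.4691281897504 [0.45263808 0.90743705 0.82481362] [ 0.08340494 -0.78907238 -0.60861186]
wrist 413.1341397980437 [ 0.35224238 -0.58020776  0.37286898] [-0.23906599 -0.11183797 -0.9645412 ]
```

View pics/scene0.png

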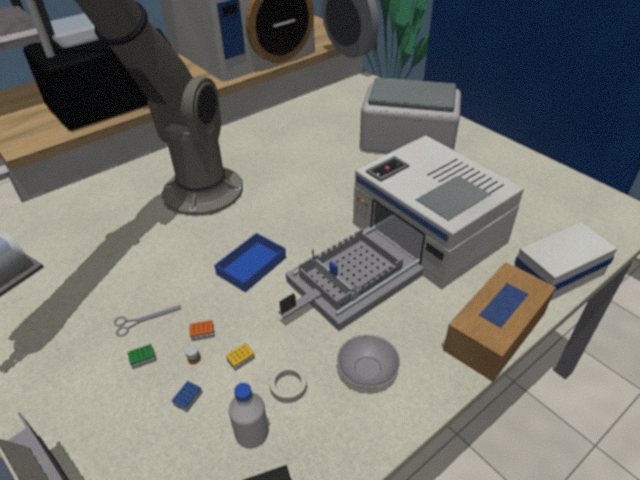

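View pics/side0.png

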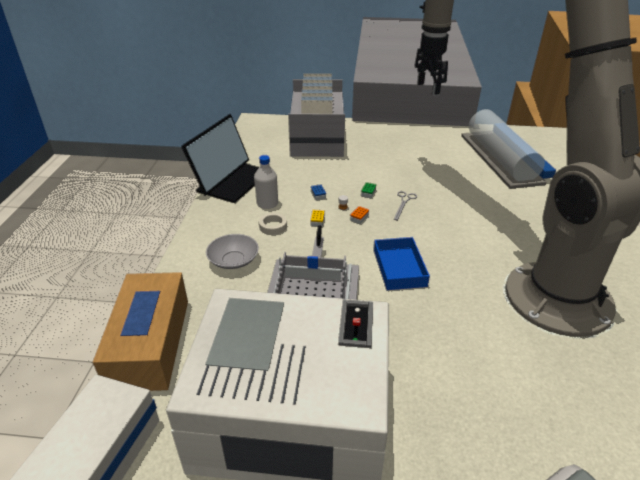

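View pics/wrist0.png

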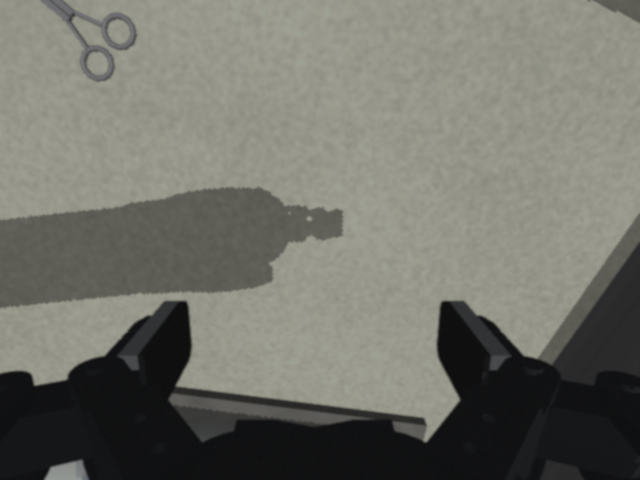

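```bash
python3 - <<'E'
from h import *
ps={n:imaging.read_camera(n) for n in("scene","side")}
for nm in ["dryer","dryer_mouth","tray","tray_handle","stop_tab","switch_nub","switch_slot","vial","box1_mid","box2_mid","box3_mid","box4_mid"]:
    r=[];
    for n,p in ps.items():
        L=nets.spot_point(p,nm)
        if L: print(nm,n,np.round(L[0]["location"],1),round(L[0]["score"],2)); r.append(ray(p,L[0]["location"]))
    if len(r)==2:
        X=tri(r);print("   ",X.round(4), [round(float(np.linalg.norm(np.cross(X-c,d/np.linalg.norm(d)))),4) for c,d in r])
for i in range(1,5):
    for n,p in ps.items():
        L=nets.outline_of(p,f"box{i}_mid")
        if L:
            m=L[0]["region"].astype(np.uint8);c,_=cv2.findContours(m,0,2);c=max(c,key=cv2.contourArea)[:,0,:]
            W=np.array([atz(p,q,0.011)[:2] for q in c])
            print(i,n,cv2.minAreaRect((W*1000).astype(np.float32)))
E
```

```text
dryer scene [427.5 231.2] 0.61
dryer side [404.4 212.3] 0.57
    [0.5275 0.1762 0.2363] [0.1646, 0.1646]
dryer_mouth scene [395.9 243.1] 0.95
dryer_mouth side [233.1 259.9] 0.21
    [0.6857 0.131  0.1732] [0.025, 0.025]
tray scene [346.5 272.7] 0.84
tray side [309.4 296.9] 0.61
    [0.5581 0.0825 0.0272] [0.0053, 0.0053]
tray_handle scene [283.  300.5] 0.87
tray_handle side [319.7 233.7] 0.7
    [ 0.557  -0.1037  0.0631] [0.0033, 0.0033]
stop_tab scene [331.4 273.5] 0.62
stop_tab side [312.6 257.6] 0.95
    [0.5667 0.0178 0.0806] [0.0042, 0.0042]
switch_nub scene [382.5 168.9] 0.37
switch_nub side [355.  318.7] 0.49
    [0.4542 0.287  0.1814] [0.0037, 0.0037]
switch_slot scene [386.5 167.1] 0.71
switch_slot side [353.9 324. ] 0.74
    [0.4553 0.2998 0.1818] [0.0037, 0.0037]
vial scene [191.4 360.8] 0.61
vial side [340.3 204. ] 0.42
    [ 0.5232 -0.324   0.0062] [0.0007, 0.0007]
box1_mid scene [185.4 397.2] 0.78
box1_mid side [352.7 323.6] 0.71
    [ 0.4118 -0.2904 -0.3776] [0.0736, 0.0736]
box2_mid scene [139.3 352.9] 0.8
box2_mid side [368.1 190.1] 0.49
    [ 0.4441 -0.3996  0.0138]
[... 415 characters left out ...]
38012695, 80.80715942382812), 20.65050506591797)
2 scene ((447.9472961425781, -400.8292541503906), (50.21050262451172, 51.69282913208008), 78.01496887207031)
2 side ((447.3419494628906, -400.53131103515625), (41.50148391723633, 79.67488098144531), 1.2303966283798218)
3 scene ((468.4386291503906, -269.79345703125), (52.157962799072266, 49.39561462402344), 64.50346374511719)
3 side ((468.3702697753906, -268.6732482910156), (75.88811492919922, 44.453948974609375), 64.4516830444336)
4 scene ((581.9169921875, -241.98809814453125), (56.40336227416992, 49.44975662231445), 89.15496063232422)
4 side ((583.4118041992188, -242.86163330078125), (35.66327667236328, 71.76052856445312), 5.8141632080078125)
```

```bash
cat >> h.py <<'E'
def yawof(o):
    x=rot(o["tool_rot"]).as_matrix()[:,0]; return np.degrees(np.arctan2(x[1],x[0]))
def plan(target,yaw=None,cmd=None):
    """target TCP xyz"""
    o=bot.get_obs(); M=rot(o["tool_rot"]).as_matrix(); y0=yawof(o)
    if yaw is None: yaw=y0
    d=(yaw-y0+180)%360-180
    a=np.radians(yaw); G=np.array([[np.cos(a),np.sin(a),0],[np.sin(a),-np.cos(a),0],[0,0,-1.]]).T
    G=np.array([[np.cos(a),np.sin(a),0],[np.sin(a),-np.cos(a),0],[0,0,-1.]])
    rv=R.from_matrix(M.T@G).as_rotvec(degrees=True)/4
    s=G.T@(np.array(target)-o["eef_pos"])/0.12
    print("t %.1f pos %s yaw %.2f w %.3f F %s"%(o["t"],np.round(o["eef_pos"],4),y0,o["gripper_width"],np.round(o["contact_force"],1)))
    print(" rot total(units) %s -> rows>=%d ; shift total(units, after rot) %s -> rows>=%d"%(rv.round(2),np.ceil(abs(rv).max()),s.round(3),np.ceil(np.linalg.norm(s)/0.345)))
    return rv,s
E
python3 - <<'E'
from h import *
plan([0.52,-0.30,0.30],-90)
E
```

```text
t 1.9 pos [ 0.2911 -0.609   0.1984] yaw -64.46 w 1.000 F [0.2 0.6 0.2]
 rot total(units) [-0.   -0.    6.39] -> rows>=7 ; shift total(units, after rot) [-2.575 -1.908 -0.846] -> rows>=10
```

>>> {"api": "apply_moves", "payload": {"moves": "-1 0 0 -0.1 0 0 0.8;-1 0 0 -0.1 0 0 0.8;-1 0 0 -0.1 0 0 0.8;-1 0 0 -0.1 0 0 0.8;-1 0 0 -0.1 0 0 0.8;-1 0 0 -0.1 0 0 0.8;-1 0 0 -0.1 0 0 0.8;-1 0 0 -0.1 0 0 0.8"}}

```text
t: 2.52
eef_pos: [0.291, -0.609, 0.295]
tool_rot: [0.0, -0.706, 0.708, -0.0]
contact_force: [-0.3, 0.6, 0.3]
gripper_width: 1.002
```

>>> {"api": "apply_moves", "payload": {"moves": "-1 -0.25 -0.19 0 0 0 0;-1 -0.25 -0.19 0 0 0 0;-1 -0.25 -0.19 0 0 0 0;-1 -0.25 -0.19 0 0 0 0;-1 -0.25 -0.19 0 0 0 0;-1 -0.25 -0.19 0 0 0 0;-1 -0.25 -0.19 0 0 0 0;-1 -0.25 -0.19 0 0 0 0;-1 -0.25 -0.19 0 0 0 0;-1 -0.25 -0.19 0 0 0 0;-1 0 0 0 0 0 0;-1 0 0 0 0 0 0"}}

```text
t: 3.52
eef_pos: [0.5212, -0.3062, 0.2944]
tool_rot: [-0.0, 0.709, -0.705, -0.0]
contact_force: [-0.7, -0.5, 0.5]
gripper_width: 0.999
```

```bash
python3 - <<'E'
from h import *
o=bot.get_obs();p=imaging.read_camera("wrist");save(p,"w1.png")
for nm in ["tray_handle","stop_tab","vial","box1_mid","box2_mid","box3_mid","box4_mid"]:
    L=nets.spot_point(p,nm)
    if L: print(nm,np.round(L[0]["location"],1),round(L[0]["score"],2), atz(p,L[0]["location"],{"t":.054,"s":.084,"v":0,"b":.011}[nm[0]],o).round(4))
    if nm[0]=="b":
        L=nets.outline_of(p,nm)
        if L:
            m=L[0]["region"].astype(np.uint8);c,_=cv2.findContours(m,0,2);c=max(c,key=cv2.contourArea)[:,0,:]
            W=np.array([atz(p,q,0.018,o)[:2] for q in c])
            print(nm,cv2.minAreaRect((W*1000).astype(np.float32)))
plan([.565,.018,.2],-90)
E
```

```text
tray_handle [ 97.9 150.9] 0.78 [ 0.5627 -0.0926  0.054 ]
vial [325.3 189.3] 0.83 [ 0.5177 -0.3192  0.    ]
box1_mid [377.1 120. ] 0.63 [ 0.5941 -0.3732  0.011 ]
box1_mid ((594.3793334960938, -372.06158447265625), (35.175987243652344, 53.89797592163086), 23.593645095825195)
box2_mid [392.8 250.9] 0.86 [ 0.448  -0.3982  0.011 ]
box2_mid ((449.6748046875, -399.0308532714844), (54.64229965209961, 40.147972106933594), 74.66651916503906)
box3_mid [280.5 230.4] 0.94 [ 0.4717 -0.2682  0.011 ]
box3_mid ((470.0173034667969, -268.51153564453125), (51.78605651855469, 38.76740264892578), 64.09149169921875)
box4_mid [255.4 128.8] 0.84 [ 0.5842 -0.2429  0.011 ]
box4_mid ((582.3631591796875, -240.65904235839844), (33.83969497680664, 52.61135482788086), 0.3297903835773468)
t 4.1 pos [ 0.5192 -0.3095  0.2944] yaw -90.09 w 1.000 F [-0.3  1.2  1.1]
 rot total(units) [-0.   -0.   -0.02] -> rows>=1 ; shift total(units, after rot) [-2.729 -0.382  0.787] -> rows>=9
```

View pics/w1.png

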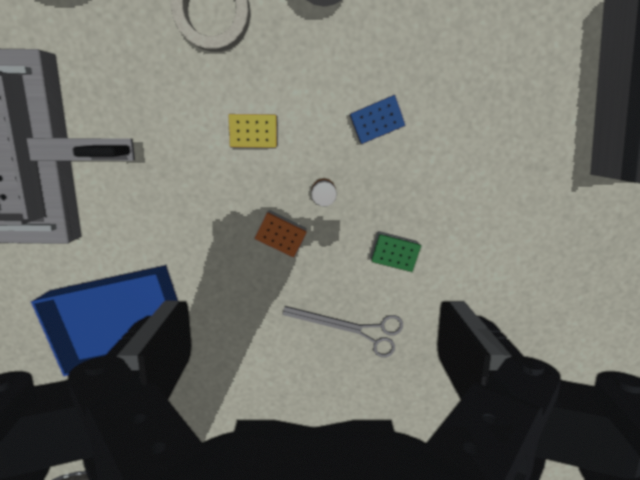

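>>> {"api": "apply_moves", "payload": {"moves": "-1 -0.3 -0.04 0 0 0 0;-1 -0.3 -0.04 0 0 0 0;-1 -0.3 -0.04 0 0 0 0;-1 -0.3 -0.04 0 0 0 0;-1 -0.3 -0.04 0.05 0 0 0;-1 -0.3 -0.04 0.05 0 0 0;-1 -0.3 -0.04 0.05 0 0 0;-1 -0.3 -0.04 0.05 0 0 0;-1 -0.3 -0.04 0.05 0 0 0;0 0 0 0 0 0 0;0 0 0 0 0 0 0"}}

```text
t: 5.03
eef_pos: [0.5627, 0.0176, 0.264]
tool_rot: [-0.0, 0.709, -0.706, -0.001]
contact_force: [-0.5, -0.8, -0.2]
gripper_width: 0.755
```

```bash
python3 - <<'E'
from h import *
o=bot.get_obs();p=imaging.read_camera("wrist");save(p,"w2.png")
ps=[imaging.read_camera("side"),imaging.read_camera("scene")]
for nm in ["dryer_mouth","tray","tray_handle","stop_tab","switch_nub","switch_slot"]:
    z={"tray":.03,"tray_handle":.064,"stop_tab":.084,"dryer_mouth":.03,"switch_nub":.186,"switch_slot":.178}[nm]
    for q in [p]+ps:
      L=nets.spot_point(q,nm)
      if L: print(nm,np.round(L[0]["location"],1),round(L[0]["score"],2), atz(q,L[0]["location"],z,o).round(4))
plan([.565,.018,.1],-90)
E
```

```text
dryer_mouth [ 91.6 198.8] 0.95 [0.5573 0.2404 0.03  ]
dryer_mouth [315.6 214.8] 0.23 [ 0.5841 -0.2276  0.03  ]
dryer_mouth [392.1 246.6] 0.71 [0.5591 0.2278 0.03  ]
tray [246.1 196.8] 0.89 [0.5601 0.0854 0.03  ]
tray [310.3 297.4] 0.88 [0.5598 0.0909 0.03  ]
tray [348.1 274. ] 0.73 [0.5602 0.0796 0.03  ]
tray_handle [441.6 197.3] 0.87 [ 0.5665 -0.0996  0.064 ]
tray_handle [320.8 232.7] 0.82 [ 0.5571 -0.1037  0.064 ]
tray_handle [283.5 304.2] 0.81 [ 0.5633 -0.1102  0.064 ]
stop_tab [297.4 205.5] 0.78 [0.562  0.0319 0.084 ]
stop_tab [310.6 261.2] 0.64 [0.5659 0.0312 0.084 ]
stop_tab [334.6 268.4] 0.67 [0.5662 0.0324 0.084 ]
switch_nub [400.9 268.6] 0.69 [0.3773 0.1551 0.186 ]
switch_nub [382.6 165.9] 0.54 [0.445  0.2915 0.186 ]
switch_slot [355.3 322.5] 0.8 [0.4562 0.2955 0.178 ]
switch_slot [387.  169.9] 0.68 [0.4567 0.2962 0.178 ]
t 6.1 pos [0.5629 0.0147 0.2644] yaw -90.05 w 0.498 F [-0.4 -0.8  0.9]
 rot total(units) [ 0.   -0.   -0.01] -> rows>=1 ; shift total(units, after rot) [-0.028 -0.018  1.37 ] -> rows>=4
```

View pics/w2.png

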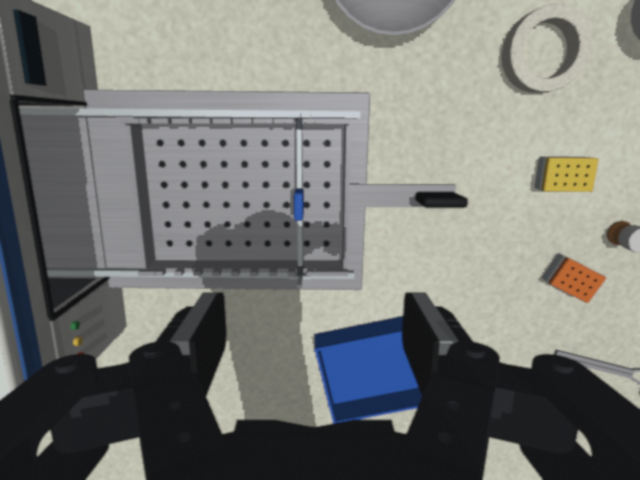

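```bash
python3 - <<'E'
from h import *
o=bot.get_obs();p=imaging.read_camera("wrist")
save(p,"w2z.png",(60,70,500,310),1.8)
for uv in [(160,143),(326,143),(169,243),(326,243)]: print(uv,atz(p,uv,.034,o).round(4))
g=cv2.cvtColor(p["image"],cv2.COLOR_RGB2GRAY)
hp=[]
_,th=cv2.threshold(g,60,255,cv2.THRESH_BINARY_INV)
n,l,s,c=cv2.connectedComponentsWithStats(th)
for i in range(1,n):
    if 15<s[i,4]<90 and s[i,2]<12 and s[i,3]<12 and 140<c[i,0]<340 and 130<c[i,1]<255: hp.append(atz(p,c[i],.034,o)[:2])
hp=np.array(hp)
print(len(hp)); print((hp[np.lexsort((hp[:,1],hp[:,0].round(2)))]*1000).round(1).tolist())
E
```

```text
(160, 143) [0.6135 0.1621 0.034 ]
(326, 143) [0.6135 0.0029 0.034 ]
(169, 243) [0.5138 0.1627 0.034 ]
(326, 243) [0.5138 0.0021 0.034 ]
23
[[513.3, 4.9], [513.5, 25.1], [513.2, 45.1], [513.2, 65.1], [513.2, 85.0], [513.0, 105.0], [512.9, 125.2], [513.1, 145.1], [533.0, 5.0], [533.2, 25.1], [533.3, 45.1], [533.2, 65.1], [533.0, 85.0], [532.6, 104.8], [553.5, 26.4], [552.7, 145.1], [552.7, 165.3], [566.7, 33.1], [572.7, 145.4], [593.0, 125.3], [592.9, 145.4], [592.7, 165.4], [612.7, 165.6]]
```

View pics/w2z.png

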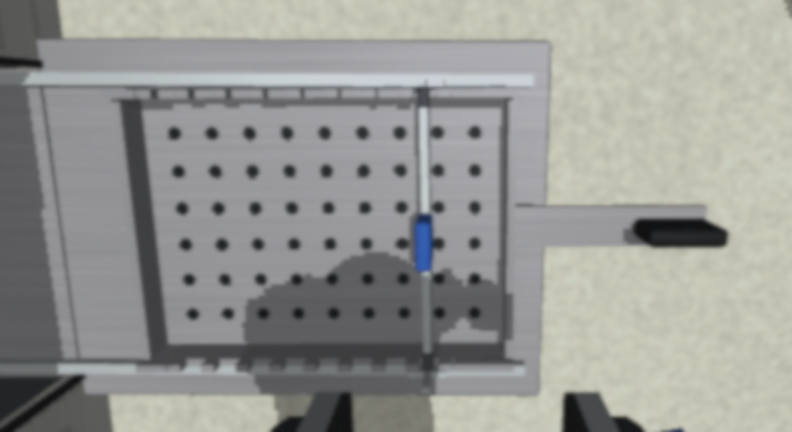

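```bash
python3 - <<'E'
from h import *
plan([.563,.030,.068],-90)
E
```

```text
t 6.1 pos [0.5629 0.0147 0.2644] yaw -90.06 w 0.500 F [ 0.7  1.4 -0.7]
 rot total(units) [ 0.   -0.   -0.01] -> rows>=1 ; shift total(units, after rot) [-1.270e-01 -1.000e-03  1.637e+00] -> rows>=5
```

>>> {"api": "apply_moves", "payload": {"moves": "0 -0.127 0 0.237 0 0 0;0 0 0 0.3 0 0 0;0 0 0 0.3 0 0 0;0 0 0 0.3 0 0 0;0 0 0 0.3 0 0 0;0 0 0 0.2 0 0 0;0 0 0 0 0 0 0;0 0 0 0 0 0 0"}}

```text
t: 6.8
eef_pos: [0.5622, 0.0299, 0.0674]
tool_rot: [-0.001, -0.707, 0.707, 0.001]
contact_force: [0.3, 0.1, 0.7]
gripper_width: 0.498
```

```bash
python3 - <<'E'
from h import *
o=bot.get_obs();p=imaging.read_camera("wrist");save(p,"w3.png")
plan([.563,.030,.068],-90)
E
```

```text
t 6.8 pos [0.5637 0.0301 0.0689] yaw -90.06 w 0.496 F [ 0.6 -0.3 -0.2]
 rot total(units) [-0.01  0.   -0.01] -> rows>=1 ; shift total(units, after rot) [0.001 0.006 0.008] -> rows>=1
```

View pics/w3.png

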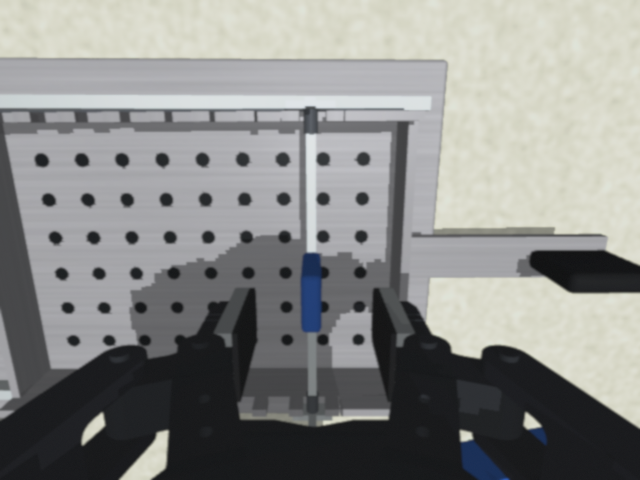

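>>> {"api": "apply_moves", "payload": {"moves": "1 0 0 0 0 0 0;1 0 0 0 0 0 0;1 0 0 0 0 0 0;1 0 0 0 0 0 0;1 0 0 0 0 0 0;1 0 0 0 0 0 0;1 0 0 -0.06 0 0 0;1 0 0 -0.06 0 0 0;1 0 0 0 0 0 0;1 0 0 0 0 0 0", "force": 40}}

```text
t: 7.68
eef_pos: [0.5636, 0.03, 0.0832]
tool_rot: [0.001, -0.707, 0.707, -0.001]
contact_force: [-0.2, 0.6, -0.1]
gripper_width: -0.0
```

>>> {"api": "apply_moves", "payload": {"moves": "1 -0.15 0 0 0 0 0;1 -0.15 0 0 0 0 0;1 -0.15 0 0 0 0 0;1 -0.15 0 0 0 0 0;1 -0.15 0 0 0 0 0;1 -0.15 0 0 0 0 0;1 -0.15 0 0 0 0 0;1 0 0 0 0 0 0;1 0 0 0.06 0 0 0;1 0 0 0.06 0 0 0;1 0 0 0 0 0 0"}}

```text
t: 8.6
eef_pos: [0.5618, 0.1537, 0.0659]
tool_rot: [-0.002, -0.706, 0.708, 0.0]
contact_force: [-0.7, -0.0, -0.0]
gripper_width: 0.003
```

```bash
python3 - <<'E'
from h import *
o=bot.get_obs();p=imaging.read_camera("wrist");save(p,"w4.png")
plan([.563,.156,.068],-90)
E
```

```text
t 8.7 pos [0.5622 0.1539 0.0665] yaw -90.17 w -0.001 F [ 0.7 -0.1  0.4]
 rot total(units) [ 0.04 -0.02 -0.04] -> rows>=1 ; shift total(units, after rot) [-0.018 -0.007 -0.012] -> rows>=1
```

View pics/w4.png

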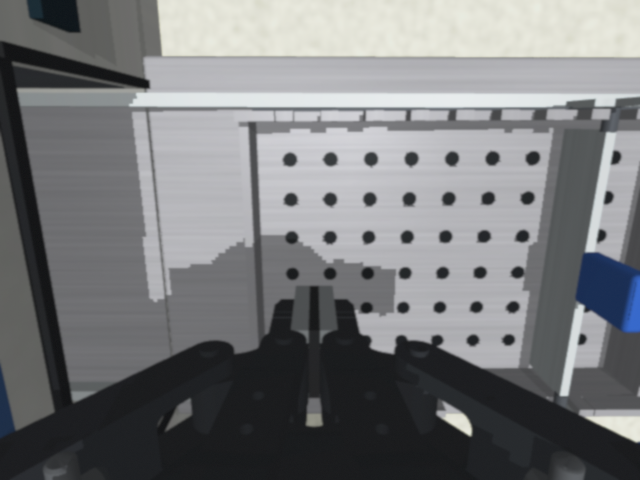

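```bash
python3 - <<'E'
from h import *
o=bot.get_obs();p=imaging.read_camera("wrist")
M=rot(o["tool_rot"]).as_matrix()
for k in (0,-.019,-.03): print(k,proj(p,o["eef_pos"]+M[:,2]*k,o))
for uv in [(580,255),(640,265),(605,300)]: print(atz(p,uv,.098,o).round(4))
print(np.array(p["mount"]).round(3))
rs=[]
for n in("scene","side"):
    q=imaging.read_camera(n); save(q,n+"4.png",(240,180,460,340),3)
    L=nets.outline_of(q,"stop_tab"); 
    for l in L[:2]: print(n,l["score"],l["rect"])
    L=nets.spot_point(q,"stop_tab");print(L[0]); rs.append(ray(q,L[0]["location"]))
print(tri(rs))
E
```

```text
0 [313.35477199 279.70836538]
-0.019 [313.2797953  296.57373559]
-0.03 [313.22844815 308.12384011]
[0.5839 0.0563 0.098 ]
[0.5799 0.0336 0.098 ]
[0.566  0.0439 0.098 ]
[[ 1.     0.001 -0.     0.   ]
 [-0.001  0.965  0.264 -0.068]
 [ 0.001 -0.264  0.965 -0.175]
 [ 0.     0.     0.     1.   ]]
scene 0.79 [315.2, 258.7, 353.4, 297.9]
{'location': [333.4, 269.5], 'score': 0.68}
side 0.91 [283.0, 257.4, 344.3, 276.1]
{'location': [313.5, 260.6], 'score': 0.65}
[0.56229656 0.02875809 0.08205893]
```

View pics/scene4.png

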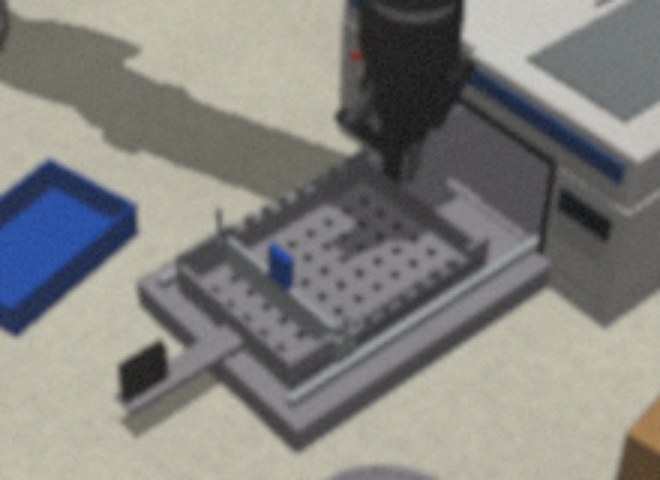

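View pics/side4.png

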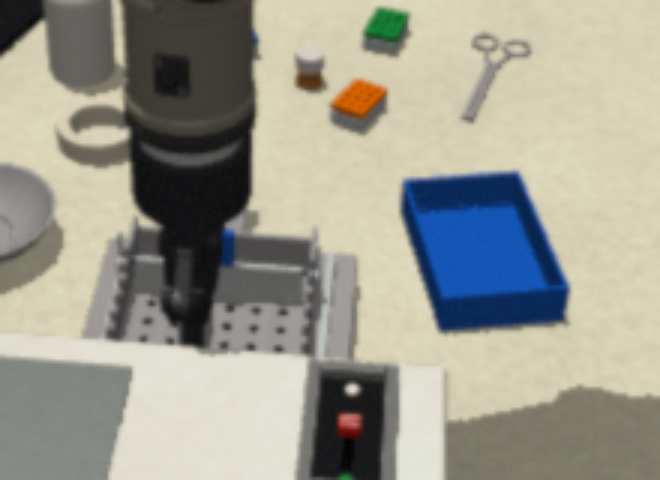

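```bash
python3 - <<'E'
from h import *
o=bot.get_obs()
print(o["eef_pos"])
for n in("scene","side"):
    q=imaging.read_camera(n)
    for X in [o["eef_pos"],[.563,.03,.084],[.563,.03,.098],[.563,.03,.068],[.551,.03,.098],[.575,.03,.098]]:
        u=proj(q,X); print(n,np.round(X,3),u.round(1),((u-[240,180])*3).round())
E
```

```text
[0.56326924 0.15575665 0.06821803]
scene [0.563 0.156 0.068] [373.1 248.9] [399. 207.]
scene [0.563 0.03  0.084] [332.9 268.1] [279. 264.]
scene [0.563 0.03  0.098] [332.9 263.7] [279. 251.]
scene [0.563 0.03  0.068] [332.9 273.1] [279. 279.]
scene [0.551 0.03  0.098] [329.4 260.9] [268. 243.]
scene [0.575 0.03  0.098] [336.3 266.6] [289. 260.]
side [0.563 0.156 0.068] [304.7 305.7] [194. 377.]
side [0.563 0.03  0.084] [311.9 260.9] [216. 243.]
side [0.563 0.03  0.098] [311.9 256.1] [216. 228.]
side [0.563 0.03  0.068] [312.  266.4] [216. 259.]
side [0.551 0.03  0.098] [317.3 256.5] [232. 229.]
side [0.575 0.03  0.098] [306.5 255.7] [200. 227.]
```

>>> {"api": "apply_moves", "payload": {"moves": "0 0 0 -0.3 0 0 0;0 0 0 -0.2 0 0 0;0 0.26 -0.02 0 0 0 0;0 0.26 0 0 0 0 0;0 0.26 0 0 0 0 0;0 0.26 0 0 0 0 0;0 0 0 0.3 0 0 0;0 0 0 0.27 0 0 0;0 0 0 0 0 0 0;0 0 0 0 0 0 0"}}

```text
t: 9.93
eef_pos: [0.5639, 0.0312, 0.0587]
tool_rot: [-0.001, -0.707, 0.707, 0.001]
contact_force: [0.1, 0.3, 1.3]
gripper_width: 0.501
```

>>> {"api": "apply_moves", "payload": {"moves": "1 0 0 0 0 0 0;1 0 0 0 0 0 0;1 0 0 0 0 0 0;1 0 0 0 0 0 0;1 0 0 0 0 0 0;1 0 0 0 0 0 0;1 0 0 0 0 0 0", "force": 60}}

```text
t: 10.52
eef_pos: [0.5669, 0.0317, 0.0616]
tool_rot: [0.001, -0.707, 0.707, -0.001]
contact_force: [-0.8, 1.0, 6.1]
gripper_width: 0.059
```

```bash
python3 - <<'E'
from h import *
o=bot.get_obs();p=imaging.read_camera("wrist");save(p,"w5.png")
plan([.563,.030,.060],-90)
p=imaging.read_camera("scene");save(p,"s5.png",(240,180,460,340),3)
E
```

```text
t 10.6 pos [0.5668 0.0317 0.0616] yaw -90.03 w 0.061 F [-1.7 -0.8  7. ]
 rot total(units) [-0.05  0.01 -0.01] -> rows>=1 ; shift total(units, after rot) [0.014 0.032 0.013] -> rows>=1
```

View pics/w5.png

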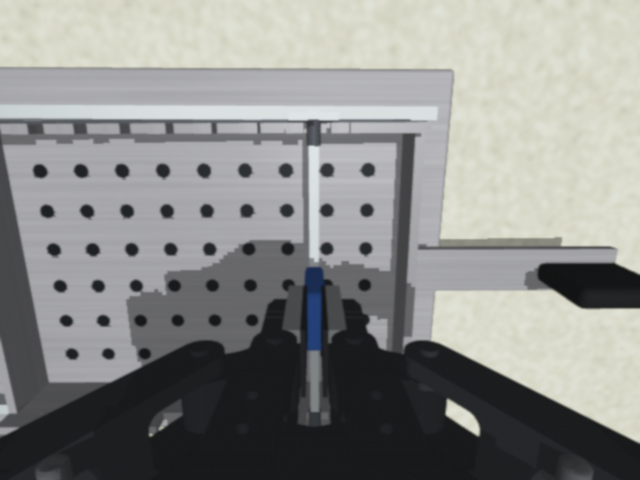

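View pics/s5.png

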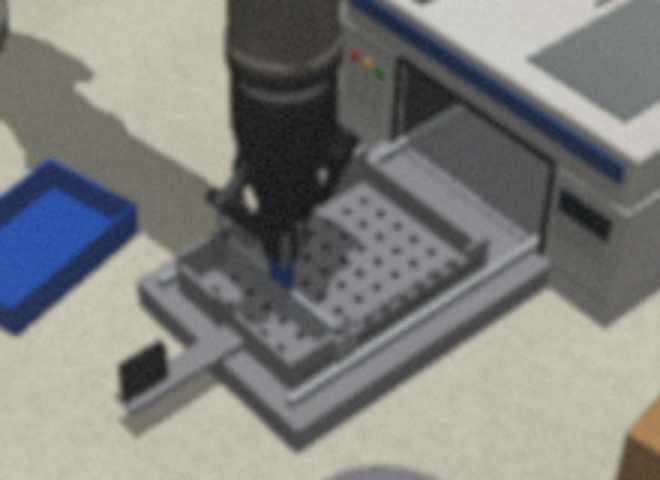

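>>> {"api": "apply_moves", "payload": {"moves": "1 0 0 -0.04 0 0 0;1 0 0 -0.04 0 0 0;1 0 0 -0.04 0 0 0;1 0 0 0 0 0 0;1 0 0 0 0 0 0"}}

```text
t: 11.03
eef_pos: [0.566, 0.0312, 0.0746]
tool_rot: [0.001, -0.707, 0.707, -0.001]
contact_force: [2.8, 0.4, -1.6]
gripper_width: 0.058
```

```bash
python3 - <<'E'
from h import *
o=bot.get_obs();p=imaging.read_camera("wrist");save(p,"w6.png")
plan([.563,.030,.060],-90)
E
```

```text
t 11.1 pos [0.5659 0.0311 0.0743] yaw -90.06 w 0.061 F [ 2.5  0.4 -0.7]
 rot total(units) [-0.02  0.   -0.02] -> rows>=1 ; shift total(units, after rot) [0.01  0.024 0.119] -> rows>=1
```

View pics/w6.png

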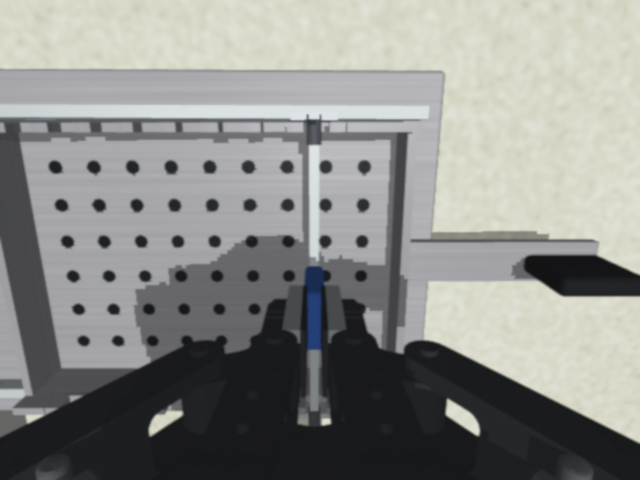

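>>> {"api": "apply_moves", "payload": {"moves": "1 -0.15 0 0 0 0 0;1 -0.15 0 0 0 0 0;1 -0.15 0 0 0 0 0;1 -0.15 0 0 0 0 0;1 -0.15 0 0 0 0 0;1 -0.15 0 0 0 0 0;1 -0.15 0 0 0 0 0;1 0 0 0 0 0 0;1 0 0 0 0 0 0"}}

```text
t: 11.83
eef_pos: [0.5642, 0.1574, 0.0733]
tool_rot: [0.001, 0.707, -0.707, -0.001]
contact_force: [-0.7, -0.4, 0.1]
gripper_width: 0.054
```

```bash
python3 - <<'E'
from h import *
o=bot.get_obs();p=imaging.read_camera("wrist");save(p,"w7.png")
plan([.563,.157,.060],-90)
E
```

```text
t 11.9 pos [0.5643 0.1561 0.0732] yaw -90.04 w 0.058 F [-0.2 -0.1 -1.3]
 rot total(units) [ 0.03 -0.02 -0.01] -> rows>=1 ; shift total(units, after rot) [-0.007  0.011  0.11 ] -> rows>=1
```

View pics/w7.png

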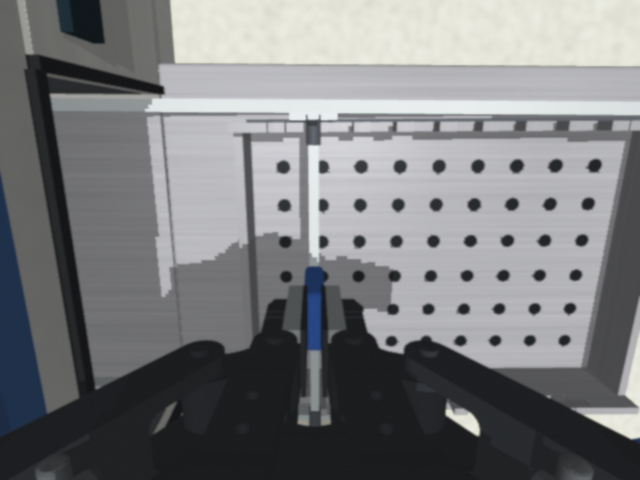

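>>> {"api": "apply_moves", "payload": {"moves": "1 0 0 0.05 0 0 0;1 0 0 0.05 0 0 0;1 0 0 0 0 0 0;0 0 0 0 0 0 0;0 0 0 0 0 0 0;0 0 0 -0.1 0 0 0;0 0 0 -0.3 0 0 0;-0.4 0 0 -0.3 0 0 0;-0.4 0 0 -0.3 0 0 0;-0.4 0 0 -0.3 0 0 0;-0.4 0 0 0 0 0 0"}}

```text
t: 12.8
eef_pos: [0.5694, 0.1579, 0.2259]
tool_rot: [0.005, -0.706, 0.708, -0.003]
contact_force: [0.9, 1.0, 0.4]
gripper_width: 0.695
```

```bash
python3 - <<'E'
from h import *
o=bot.get_obs();p=imaging.read_camera("wrist");save(p,"w8.png")
plan([.582,-.241,.1],-90)
g=cv2.cvtColor(p["image"],cv2.COLOR_RGB2GRAY)
_,th=cv2.threshold(g,60,255,cv2.THRESH_BINARY_INV)
n,l,s,c=cv2.connectedComponentsWithStats(th)
for i in range(1,n):
    if 15<s[i,4]<90 and s[i,2]<12 and s[i,3]<12: print(c[i].round(),atz(p,c[i],.034,o)[:2].round(4),end=";")
q=imaging.read_camera("scene");save(q,"s8.png",(240,180,460,340),3)
for i in range(1,5):
    L=nets.spot_point(q,f"box{i}_mid"); print(i,atz(q,L[0]["location"],.011).round(3))
E
```

```text
t 12.8 pos [0.568  0.1572 0.2224] yaw -90.13 w 0.697 F [ 0.   0.5 -0.2]
 rot total(units) [-0.1   0.03 -0.03] -> rows>=1 ; shift total(units, after rot) [ 3.319 -0.117  1.02 ] -> rows>=11
[388. 157.] [0.6118 0.0931];[411. 157.] [0.6118 0.0732];[434. 157.] [0.6117 0.0533];[457. 157.] [0.6118 0.0331];[480. 156.] [0.6122 0.0131];[478. 180.] [0.592 0.013];[342. 180.] [0.5917 0.133 ];[410. 180.] [0.5917 0.0731];[433. 180.] [0.5919 0.0531];[455. 180.] [0.5918 0.0331];[364. 202.] [0.572  0.1129];[387. 202.] [0.5718 0.093 ];[409. 202.] [0.5719 0.0728];[431. 202.] [0.5721 0.0531];[453. 202.] [0.572  0.0329];[476. 202.] [0.5721 0.0128];[316. 214.] [0.5613 0.1561];[298. 224.] [0.5516 0.173 ];[342. 224.] [0.5519 0.1328];[364. 224.] [0.5518 0.113 ];[386. 224.] [0.5519 0.0929];[408. 224.] [0.5519 0.0728];[430. 224.] [0.5518 0.053 ];[452. 223.] [0.5521 0.0329];[474. 223.] [0.5521 0.0129];[318. 244.] [0.5329 0.1544];[298. 245.] [0.5315 0.1728];[342. 245.] [0.532  0.1329];[364. 245.] [0.5318 0.1126];[385. 245.] [0.5319 0.0929];[407. 245.] [0.5319 0.0728];[428. 245.] [0.5321 0.0528];[450. 245.] [0.5321 0.0329];[471. 245.] [0.5321 0.0129];[298. 266.] [0.5118 0.1729];[341. 265.] [0.5123 0.1327];[448. 265.] [0.512  0.0329];[469. 265.] [0.5122 0.013 ];[384. 266.] [0.5117 0.0929];[405. 265.] [0.5119 0.0729];1 [ 0.596 -0.372  0.011]
2 [ 0.441 -0.401  0.011]
3 [ 0.471 -0.266  0.011]
4 [ 0.579 -0.24   0.011]
```

View pics/w8.png

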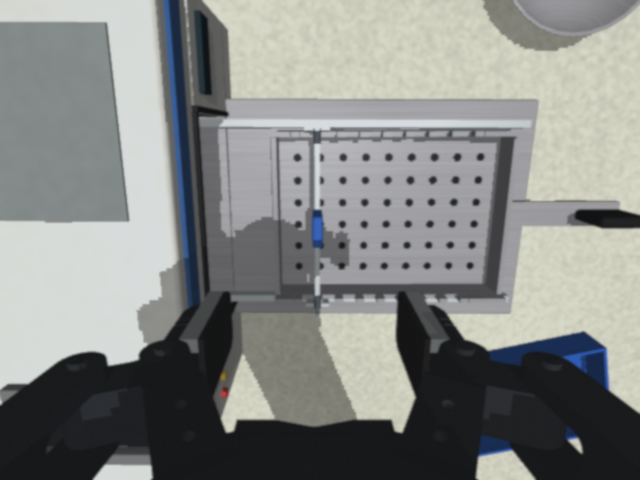

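View pics/s8.png

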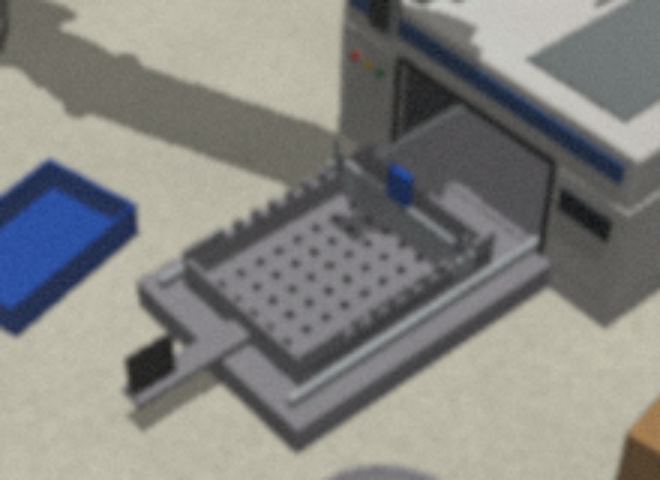

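>>> {"api": "apply_moves", "payload": {"moves": "-1 0.3 -0.01 0.02 0 0 0;-1 0.3 -0.01 0.02 0 0 0;-1 0.3 -0.01 0.02 0 0 0;-1 0.3 -0.01 0.02 0 0 0;-1 0.3 -0.01 0.02 0 0 0;-1 0.3 -0.01 0.02 0 0 0;-1 0.3 -0.01 0.02 0 0 0;-1 0.3 -0.01 0.15 0 0 0;-1 0.3 -0.01 0.15 0 0 0;-1 0.3 -0.01 0.15 0 0 0;-1 0.3 -0.01 0.15 0 0 0;-1 0.02 -0.01 0.1 0 0 0"}}

```text
t: 14.1
eef_pos: [0.5758, -0.2506, 0.1139]
tool_rot: [-0.003, -0.703, 0.711, 0.0]
contact_force: [-0.7, -1.5, -1.0]
gripper_width: 0.999
```

```bash
cat >> h.py <<'E'
from itertools import product
def boxfit(p,nm,o,z=0.022):
    """fit box top from outline: project full 3D box, match via minimising IoU"""
    L=nets.outline_of(p,nm)
    if not L: return None
    m=L[0]["region"].astype(np.uint8)
    c,_=cv2.findContours(m,0,2);c=max(c,key=cv2.contourArea)[:,0,:]
    W=np.array([atz(p,q,z-.006,o)[:2] for q in c]); r=cv2.minAreaRect((W*1000).astype(np.float32))
    ang=r[2]+(90 if r[1][1]>r[1][0] else 0)
    from scipy.optimize import minimize
    def render(v):
        a=np.radians(v[2]);ca,sa=np.cos(a),np.sin(a)
        P=[proj(p,[v[0]/1000+ca*i*.025-sa*j*.017,v[1]/1000+sa*i*.025+ca*j*.017,z-.022*k],o) for i,j,k in product((-1,1),(-1,1),(0,1))]
        h=cv2.convexHull(np.array(P,np.float32));I=np.zeros((480*2,640*2),np.uint8);cv2.fillConvexPoly(I,np.round(h*2*16).astype(np.int32),1,shift=4);return I
    m2=cv2.resize(m,None,fx=2,fy=2,interpolation=0)
    f=lambda v:-(render(v)&m2).sum()/max(1,(render(v)|m2).sum())
    s=minimize(f,[r[0][0],r[0][1],ang],method="Nelder-Mead",options=dict(initial_simplex=[[r[0][0]+a,r[0][1]+b,ang+c_] for a,b,c_ in((0,0,0),(4,0,0),(0,4,0),(0,0,6))],maxiter=120))
    return L[0]["score"],s.x.round(1),round(-s.fun,3)
E
python3 - <<'E'
from h import *
o=bot.get_obs();p=imaging.read_camera("wrist");save(p,"w9.png")
for i in range(1,5): print(i,boxfit(p,f"box{i}_mid",o))
plan([.582,-.241,.002],-90)
E
```

```text
1 (0.76, array([ 640.9, -325.9,   91. ]), np.float64(-0.0))
2 None
3 (0.61, array([ 546. , -252.9,    1.2]), np.float64(-0.0))
4 (0.9, array([ 623.1, -222.4,   83.4]), np.float64(-0.0))
t 14.3 pos [ 0.5799 -0.2393  0.1173] yaw -89.93 w 1.000 F [-1.4 -0.   0.1]
 rot total(units) [0.   0.02 0.02] -> rows>=1 ; shift total(units, after rot) [ 0.014 -0.017  0.96 ] -> rows>=3h.py:56: RuntimeWarning: overflow encountered in scalar negative
  f=lambda v:-(render(v)&m2).sum()/max(1,(render(v)|m2).sum())
```

View pics/w9.png

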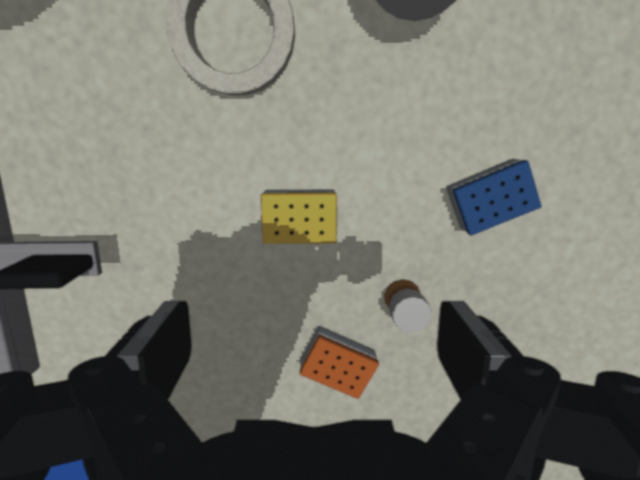

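```bash
sed -i 's/f=lambda v:-(render.*/f=lambda v:-float((render(v)\&m2).sum())\/max(1.,float((render(v)|m2).sum()))/' h.py
python3 - <<'E'
from h import *
for k in range(2):
  o=bot.get_obs();p=imaging.read_camera("wrist")
  print(o["eef_pos"].round(4),yawof(o))
for i in (1,3,4): print(i,boxfit(p,f"box{i}_mid",o))
plan([.582,-.241,.002],-90)
E
```

```text
[ 0.5799 -0.2393  0.1173] -89.9330718615081
[ 0.5803 -0.2393  0.1178] -89.90370126082256
1 (0.78, array([ 594.7, -372.2,  112.9]), np.float64(0.967))
3 (0.95, array([ 468.2, -268.5,   62.9]), np.float64(0.929))
4 (0.65, array([ 582.3, -241.1,   90.2]), np.float64(0.946))
t 14.6 pos [ 0.5801 -0.2403  0.1181] yaw -89.97 w 0.999 F [-0.1 -0.4 -0. ]
 rot total(units) [-0.02 -0.    0.01] -> rows>=1 ; shift total(units, after rot) [ 0.005 -0.016  0.967] -> rows>=3
```

>>> {"api": "apply_moves", "payload": {"moves": "-1 0.005 -0.016 0.3 0 0 0;-1 0 0 0.3 0 0 0;-1 0 0 0.25 0 0 0;-1 0 0 0.1 0 0 0;-1 0 0 0 0 0 0;1 0 0 0 0 0 0;1 0 0 0 0 0 0;1 0 0 0 0 0 0;1 0 0 0 0 0 0;1 0 0 0 0 0 0;1 0 0 0 0 0 0", "force": 60}}

```text
t: 15.52
eef_pos: [0.5818, -0.2421, 0.004]
tool_rot: [0.0, -0.707, 0.707, -0.001]
contact_force: [0.1, -0.0, -0.2]
gripper_width: 0.146
```

```bash
python3 - <<'E'
from h import *
o=bot.get_obs();p=imaging.read_camera("wrist");save(p,"w10.png")
plan([.562,.014,.2],0)
E
```

```text
t 15.6 pos [ 0.5817 -0.242   0.0038] yaw -90.06 w 0.051 F [ 0.2 -0.8 -0.4]
 rot total(units) [-1.000e-02 -1.000e-02 -2.252e+01] -> rows>=23 ; shift total(units, after rot) [-0.164 -2.134 -1.635] -> rows>=8
```

View pics/w10.png

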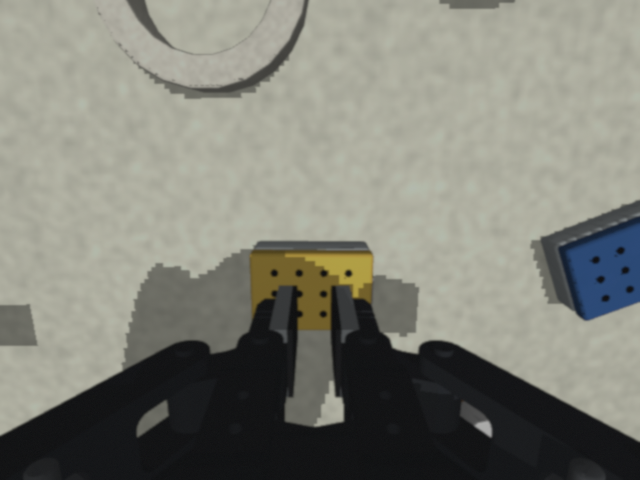

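```bash
python3 - <<'E'
from h import *
o=bot.get_obs();print(o["eef_pos"],o["gripper_width"])
M=rot(o["tool_rot"]).as_matrix()
p=imaging.read_camera("wrist")
for y in (-.011,.0,.011):
  for k in (0,-.01,-.02,-.03,-.04): print(y,k,proj(p,o["eef_pos"]+M[:,2]*k+M[:,1]*y,o).round(0))
for n,c in(("scene",(190,300,290,400)),("side",(270,170,370,270))):
    q=imaging.read_camera(n);im=q["image"]=q["image"].copy()
    crop=im[c[1]:c[3],c[0]:c[2]]
    big=cv2.resize(crop,None,fx=6,fy=6,interpolation=cv2.INTER_CUBIC)
    for k,col in ((0,(255,0,0)),(-.02,(0,255,0)),(-.04,(0,0,255))):
        u=(proj(q,o["eef_pos"]+M[:,2]*k)-[c[0],c[1]])*6
        cv2.circle(big,tuple(int(x) for x in u),4,col,1)
    cv2.imwrite(f"pics/{n}10.png",big[:,:,::-1])
E
```

```text
[ 0.5816649  -0.24203276  0.00377183] 0.05143395734381369
-0.011 0 [313. 257.]
-0.011 -0.01 [313. 264.]
-0.011 -0.02 [313. 272.]
-0.011 -0.03 [313. 281.]
-0.011 -0.04 [313. 292.]
0.0 0 [313. 280.]
0.0 -0.01 [313. 288.]
0.0 -0.02 [313. 298.]
0.0 -0.03 [313. 308.]
0.0 -0.04 [313. 320.]
0.011 0 [313. 302.]
0.011 -0.01 [313. 312.]
0.011 -0.02 [313. 322.]
0.011 -0.03 [313. 334.]
0.011 -0.04 [313. 347.]
```

View pics/scene10.png

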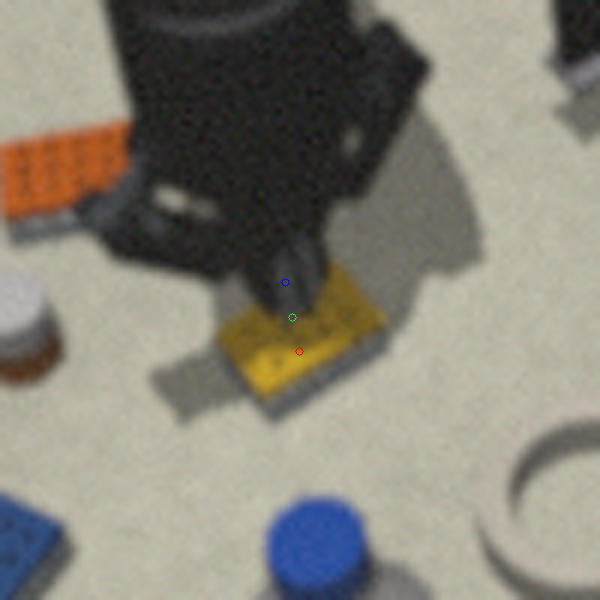

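View pics/side10.png

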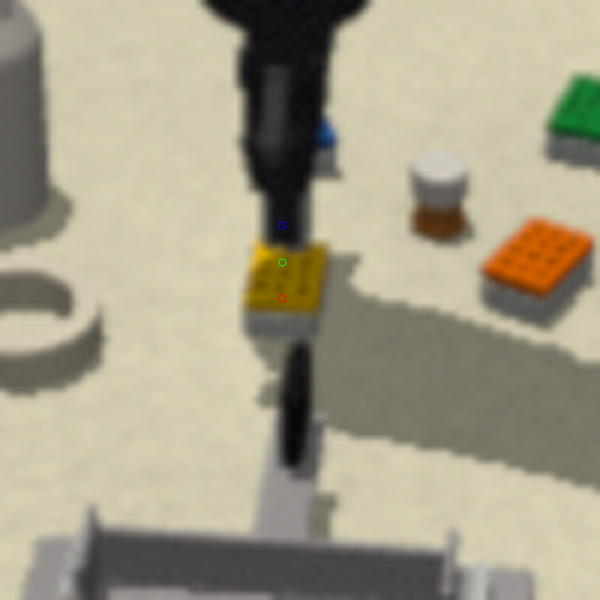

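>>> {"api": "apply_moves", "payload": {"moves": "-1 0 0 -0.3 0 0 0;-1 0 0 0 0 0 0;-1 0 0 0 0 0 0;-1 0 0 0 0 0 0;-1 0 0 0 0 0 0;-1 0 0 0 0 0 0;-1 0 0 0 0 0 0;-1 0 0 0.3 0 0 0;-1 0 0 0.15 0 0 0;-1 0 0 0.08 0 0 0;-1 0 0 0 0 0 0"}}

```text
t: 16.63
eef_pos: [0.5793, -0.2411, -0.0271]
tool_rot: [-0.001, -0.707, 0.707, 0.002]
contact_force: [-0.9, -0.1, -0.5]
gripper_width: 1.002
```

```bash
python3 - <<'E'
from h import *
o=bot.get_obs();p=imaging.read_camera("wrist");save(p,"w11.png")
plan([.582,-.241,-.024],-90)
E
```

```text
t 16.7 pos [ 0.5805 -0.2416 -0.0254] yaw -90.05 w 0.998 F [-0.1 -0.2  0.4]
 rot total(units) [ 0.03  0.01 -0.01] -> rows>=1 ; shift total(units, after rot) [-0.005 -0.012 -0.012] -> rows>=1
```

View pics/w11.png

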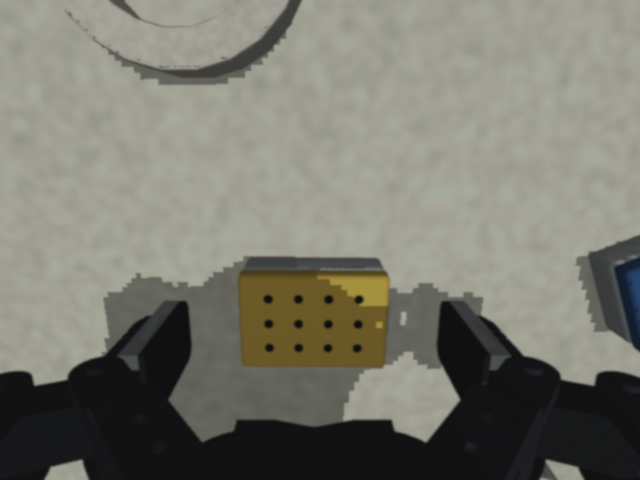

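>>> {"api": "apply_moves", "payload": {"moves": "1 0 -0.01 0 0 0 0;1 0 0 0 0 0 0;1 0 0 0 0 0 0;1 0 0 0 0 0 0;1 0 0 0 0 0 0;1 0 0 0 0 0 0;1 0 0 0 0 0 0", "force": 60}}

```text
t: 17.27
eef_pos: [0.584, -0.2424, -0.0227]
tool_rot: [0.001, -0.707, 0.707, -0.001]
contact_force: [-0.7, 0.5, 6.6]
gripper_width: 0.562
```

```bash
python3 - <<'E'
from h import *
o=bot.get_obs();p=imaging.read_camera("wrist");save(p,"w12.png")
plan([.562,.014,.2],0)
E
```

```text
t 17.3 pos [ 0.584  -0.2423 -0.0227] yaw -90.06 w 0.565 F [0.4 1.  6. ]
 rot total(units) [-2.000e-02 -4.000e-02 -2.252e+01] -> rows>=23 ; shift total(units, after rot) [-0.183 -2.136 -1.856] -> rows>=9
```

View pics/w12.png

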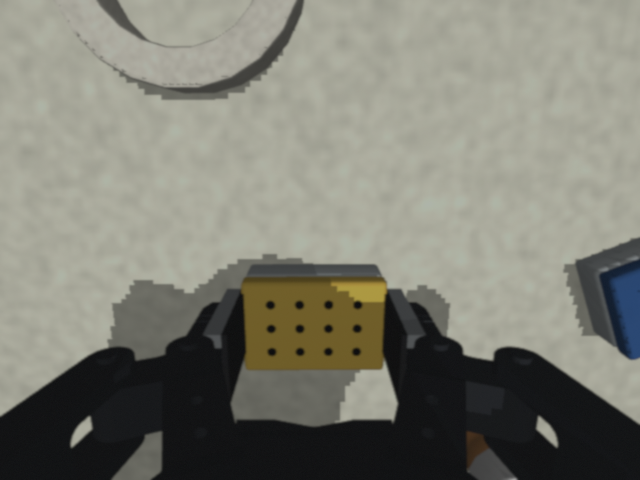

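>>> {"api": "apply_moves", "payload": {"moves": "1 0 0 -0.2 0 0 0;1 0 0 -0.3 0 0 0;1 0 0 -0.3 0 0 -1;1 0 0 -0.3 0 0 -1;1 0 0 -0.3 0 0 -1;1 0 0 -0.3 0 0 -1;1 0 0 0 0 0 -1;1 0 0 0 0 0 -1;1 0 0 0 0 0 -1;1 0 0 0 0 0 -1;1 0 0 0 0 0 -1;1 0 0 0 0 0 -1"}}

```text
t: 18.32
eef_pos: [0.5823, -0.242, 0.1799]
tool_rot: [0.0, 0.907, -0.422, 0.0]
contact_force: [-0.4, -1.3, -1.1]
gripper_width: 0.565
```

>>> {"api": "apply_moves", "payload": {"moves": "1 0 0 0 0 0 -1;1 0 0 0 0 0 -1;1 0 0 0 0 0 -1;1 0 0 0 0 0 -1;1 0 0 0 0 0 -1;1 0 0 0 0 0 -1;1 0 0 0 0 0 -1;1 0 0 0 0 0 -1;1 0 0 0 0 0 -1;1 0 0 0 0 0 -1;1 0 0 0 0 0 -1;1 0 0 0 0 0 -1"}}

```text
t: 19.32
eef_pos: [0.5822, -0.242, 0.1798]
tool_rot: [0.0, 1.0, -0.016, 0.0]
contact_force: [0.3, -0.5, -1.0]
gripper_width: 0.566
```

>>> {"api": "apply_moves", "payload": {"moves": "1 -0.02 -0.27 0 0 0 -0.5;1 -0.02 -0.27 0 0 0 0;1 -0.02 -0.27 0 0 0 0;1 -0.02 -0.27 0 0 0 0;1 -0.02 -0.27 0 0 0 0;1 -0.02 -0.27 0 0 0 0;1 -0.02 -0.27 0 0 0 0;1 -0.02 -0.27 0 0 0 0;1 0 0 0 0 0 0;1 0 0 0 0 0 0"}}

```text
t: 20.15
eef_pos: [0.5644, 0.02, 0.1801]
tool_rot: [-0.0, 1.0, 0.002, 0.0]
contact_force: [-1.5, -1.0, -1.3]
gripper_width: 0.563
```

```bash
python3 - <<'E'
from h import *
o=bot.get_obs();p=imaging.read_camera("wrist");save(p,"w13.png")
q=imaging.read_camera("scene")
plan([.562,.017,.012],0)
save(q,"s13.png")
E
```

```text
t 20.2 pos [0.5647 0.0163 0.1797] yaw -0.10 w 0.565 F [-0.7 -0.4 -1.2]
 rot total(units) [ 0.02 -0.   -0.02] -> rows>=1 ; shift total(units, after rot) [-0.022 -0.005  1.398] -> rows>=5
```

View pics/w13.png

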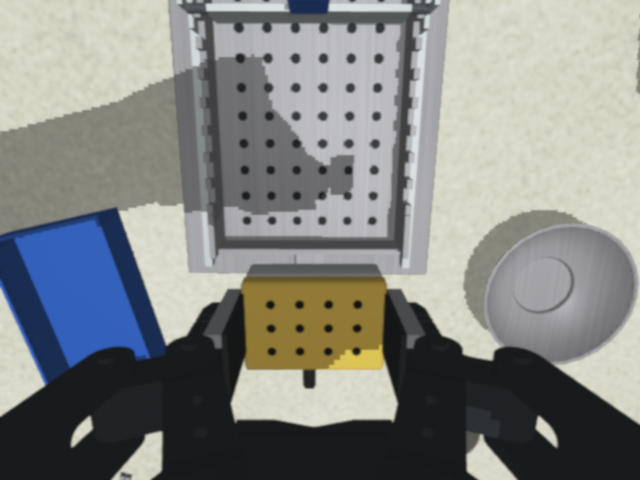

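View pics/s13.png

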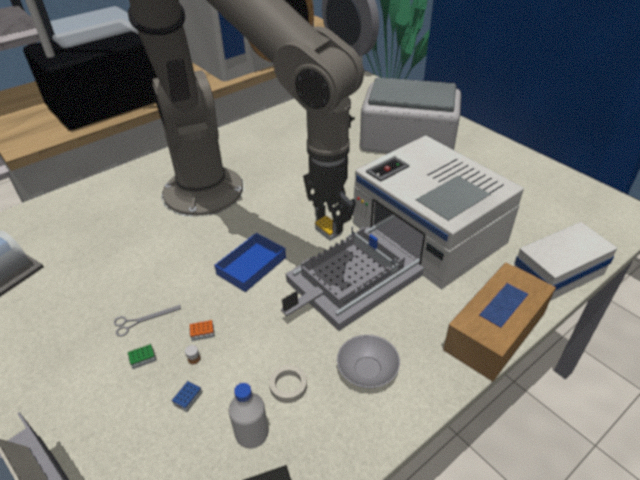

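```bash
cat >> h.py <<'E'
def holes(p,o,z=.034):
    g=cv2.cvtColor(p["image"],cv2.COLOR_RGB2GRAY)
    th=cv2.adaptiveThreshold(g,255,cv2.ADAPTIVE_THRESH_MEAN_C,cv2.THRESH_BINARY_INV,21,25)
    n,l,s,c=cv2.connectedComponentsWithStats(th)
    P=np.array([atz(p,c[i],z,o)[:2] for i in range(1,n) if 15<s[i,4]<120 and s[i,2]<14 and s[i,3]<14])
    return P
def tray(p,o,y0=.0929,x0=.562,verbose=True):
    """fit grid (9x6, pitch 20) near prior"""
    P=holes(p,o); v=np.array([x0,y0,0.])
    G=np.array([[(j-2.5)*.02,(i-4)*.02] for i in range(9) for j in range(6)])
    for _ in range(10):
        a=v[2];Rm=np.array([[np.cos(a),-np.sin(a)],[np.sin(a),np.cos(a)]]);W=G@Rm.T+v[:2]
        D=np.linalg.norm(P[:,None]-W[None],axis=2);j=D.argmin(1);ok=D.min(1)<.006
        if ok.sum()<4: break
        r=P[ok]-W[j[ok]]; w=W[j[ok]]-v[:2]
        A=np.zeros((2*ok.sum(),3));A[0::2,0]=1;A[1::2,1]=1;A[0::2,2]=-w[:,1];A[1::2,2]=w[:,0]
        v=v+np.linalg.lstsq(A,r.ravel(),rcond=None)[0]
    if verbose: print("tray x %.4f y %.4f rot %.2fdeg n %d"%(v[0],v[1],np.degrees(v[2]),ok.sum()),"handle wall y %.4f"%(v[1]-.096), "P range y",P[ok][:,1].min().round(4),P[ok][:,1].max().round(4))
    return v
E
python3 - <<'E'
from h import *
o=bot.get_obs();p=imaging.read_camera("wrist")
tray(p,o)
b=boxfit(p,"box4_mid",o,z=o["eef_pos"][2]+.0447);print(b, b[1][:2]-o["eef_pos"][:2]*1000, yawof(o))
E
```

```text
tray x 0.5618 y 0.0930 rot 0.16deg n 46 handle wall y -0.0030 P range y 0.0126 0.1533
(0.82, array([565.8,  13.9, 180. ]), np.float64(0.931)) [ 1.10198841 -2.44278273] -0.09608908363375059
```

>>> {"api": "apply_moves", "payload": {"moves": "1 -0.03 -0.02 0.2 0 0 0;1 0 0 0.3 0 0 0;1 0 0 0.3 0 0 0;1 0 0 0.3 0 0 0;1 0 0 0.2 0 0 0;1 0 0 0.09 0 0 0;1 0 0 0 0 0 0;1 0 0.013 0 0 0 0;1 0 0.013 0 0 0 0;1 0 0 0 0 0 0"}}

```text
t: 21.18
eef_pos: [0.5619, 0.0158, 0.0134]
tool_rot: [0.0, 1.0, -0.001, 0.001]
contact_force: [0.5, 0.0, -1.3]
gripper_width: 0.565
```

```bash
python3 - <<'E'
from h import *
o=bot.get_obs();p=imaging.read_camera("wrist");save(p,"w14.png")
plan([.562,.0164,.0115],0)
tray(p,o)
E
```

```text
t 21.2 pos [0.5618 0.0159 0.0134] yaw -0.12 w 0.564 F [ 1.   0.5 -1.3]
 rot total(units) [ 0.   -0.02 -0.03] -> rows>=1 ; shift total(units, after rot) [ 0.002 -0.004  0.016] -> rows>=1
tray x 0.5620 y 0.0929 rot 0.00deg n 2 handle wall y -0.0031 P range y 0.0108 0.011
```

View pics/w14.png

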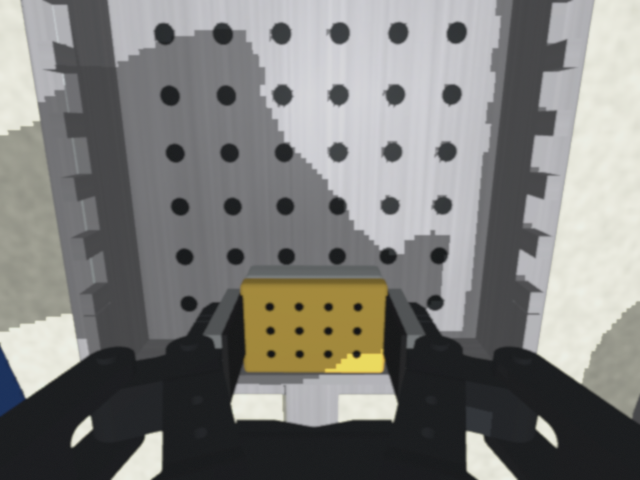

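>>> {"api": "apply_moves", "payload": {"moves": "1 0 0 0.014 0 0 0;1 0 0 0 0 0 0;-0.4 0 0 0 0 0 0;-0.4 0 0 0 0 0 0;-0.4 0 0 0 0 0 0;-0.4 0 0 -0.1 0 0 0;-0.4 0 0 -0.3 0 0 0;-0.4 0 0 -0.3 0 0 0;-0.4 0 0 -0.3 0 0 0;-1 0 -0.1 -0.3 0 0 0;-1 0 0 0 0 0 0;-1 0 0 0 0 0 0"}}

```text
t: 22.23
eef_pos: [0.5629, 0.0299, 0.1705]
tool_rot: [-0.0, 1.0, 0.0, 0.003]
contact_force: [-0.1, -0.6, -0.4]
gripper_width: 0.999
```

```bash
python3 - <<'E'
from h import *
o=bot.get_obs();p=imaging.read_camera("wrist");save(p,"w15.png")
v=tray(p,o); b=boxfit(p,"box4_mid",o,z=.056);print(b,"expect y",v[1]*1000-96+17)
q=imaging.read_camera("scene")
for i in range(1,4):
    L=nets.spot_point(q,f"box{i}_mid"); print(i,atz(q,L[0]["location"],.011).round(3))
plan([.468,-.2685,.12],-117)
E
```

```text
tray x 0.5619 y 0.0927 rot 0.17deg n 43 handle wall y -0.0033 P range y 0.0125 0.1728
(0.96, array([5.622e+02, 1.430e+01, 3.000e-01]), np.float64(0.946)) expect y 13.713071560070986
1 [ 0.778 -0.055  0.011]
2 [ 0.442 -0.403  0.011]
3 [ 0.463 -0.27   0.011]
t 22.5 pos [0.5602 0.0282 0.1657] yaw -0.08 w 1.001 F [ 0.5 -0.   0.8]
 rot total(units) [4.000e-02 2.000e-02 2.923e+01] -> rows>=30 ; shift total(units, after rot) [ 2.552 -0.438  0.381] -> rows>=8
```

View pics/w15.png

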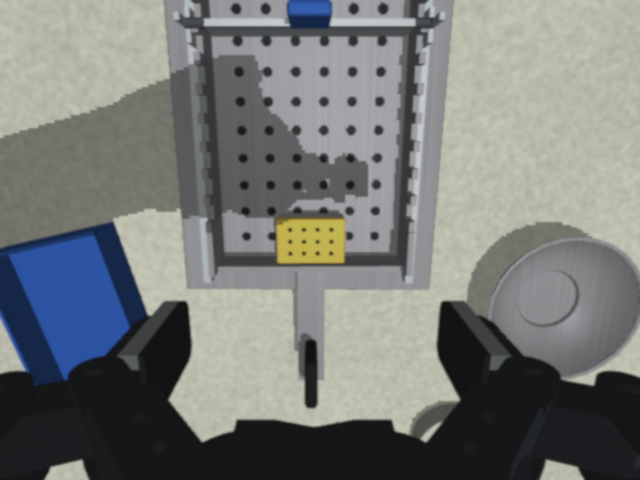

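```bash
python3 - <<'E'
from h import *
plan([.468,-.2685,.12],62.9)
print(bot.get_obs()["q"].round(2))
E
```

```text
t 22.5 pos [0.5602 0.0282 0.1657] yaw -0.08 w 1.001 F [ 0.5 -0.   0.8]
 rot total(units) [ -0.02   0.04 -15.74] -> rows>=16 ; shift total(units, after rot) [-2.551  0.442  0.381] -> rows>=8
[ 0.26  0.38 -0.53  1.84  0.22  0.99 -0.36]
```

>>> {"api": "apply_moves", "payload": {"moves": "-1 -0.096 0.309 0 0 0 0;-1 -0.096 0.309 0 0 0 0;-1 -0.096 0.309 0 0 0 0;-1 -0.096 0.309 0 0 0 0;-1 -0.096 0.309 0 0 0 0;-1 -0.096 0.309 0 0 0 0;-1 -0.096 0.309 0 0 0 0;-1 -0.096 0.309 0 0 0 0;-1 0 0 0 0 0 -1;-1 0 0 0 0 0 -1;-1 0 0 0 0 0 -1;-1 0 0 0 0 0 -1"}}

```text
t: 23.53
eef_pos: [0.468, -0.2681, 0.1661]
tool_rot: [-0.001, 0.99, 0.14, -0.001]
contact_force: [-0.1, -0.5, 0.2]
gripper_width: 0.997
```

>>> {"api": "apply_moves", "payload": {"moves": "-1 0 0 0 0 0 -1;-1 0 0 0 0 0 -1;-1 0 0 0 0 0 -1;-1 0 0 0 0 0 -1;-1 0 0 0.05 0 0 -1;-1 0 0 0.05 0 0 -1;-1 0 0 0.05 0 0 -1;-1 0 0 0.1 0 0 -1;-1 0 0 0.1 0 0 -1;-1 0 0 0.03 0 0 -1;-1 0 0 0 0 0 -1;-1 0 0 0 0 0 -0.7"}}

```text
t: 24.53
eef_pos: [0.4678, -0.2676, 0.1201]
tool_rot: [-0.001, 0.853, 0.522, -0.0]
contact_force: [0.0, 0.0, 0.2]
gripper_width: 0.999
```

```bash
python3 - <<'E'
from h import *
p=imaging.read_camera("wrist");p=imaging.read_camera("wrist");o=bot.get_obs();p=imaging.read_camera("wrist");save(p,"w16.png")
for i in (1,2,3): print(boxfit(p,f"box{i}_mid",o))
b=boxfit(p,"box3_mid",o);c=b[1]
# pad centre offset: box centre sits at TCP + tool y offset
plan([c[0]/1000,c[1]/1000,-.024],c[2])
E
```

```text
(0.75, array([ 594.9, -371.4,  113.6]), np.float64(0.544))
(0.94, array([ 448.4, -399.9,   75.9]), np.float64(0.949))
(0.7, array([ 469. , -268.5,   62.8]), np.float64(0.966))
t 24.9 pos [ 0.4686 -0.2679  0.1214] yaw 62.69 w 0.997 F [-0.6 -0.7 -0.4]
 rot total(units) [-0.    0.   -0.03] -> rows>=1 ; shift total(units, after rot) [-0.003  0.005  1.211] -> rows>=4
```

View pics/w16.png

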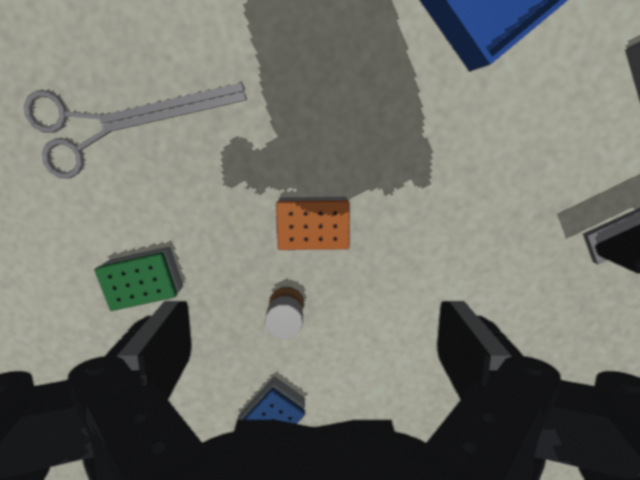

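>>> {"api": "apply_moves", "payload": {"moves": "-1 0 0 0.3 0 0 0;-1 0 0 0.3 0 0 0;-1 0 0 0.3 0 0 0;-1 0 0 0.2 0 0 0;-1 0 0 0.11 0 0 0;1 0 0 0 0 0 0;1 0 0 0 0 0 0;1 0 0 0 0 0 0;1 0 0 0 0 0 0;1 0 0 0 0 0 0;1 0 0 0 0 0 0;1 0 0 0 0 0 0", "force": 60}}

```text
t: 25.88
eef_pos: [0.4705, -0.2686, -0.0216]
tool_rot: [0.002, 0.854, 0.52, 0.001]
contact_force: [-0.1, -0.1, 7.6]
gripper_width: 0.565
```

>>> {"api": "apply_moves", "payload": {"moves": "1 0 0 -0.2 0 0 0;1 0 0 -0.3 0 0 0;1 0 0 -0.3 0 0 1;1 0 0 -0.3 0 0 1;1 0 0 -0.3 0 0 1;1 0 0 -0.3 0 0 1;1 0 0 0 0 0 1;1 0 0 0 0 0 1;1 0 0 0 0 0 1;1 0 0 0 0 0 1;1 0 0 0 0 0 1;1 0 0 0 0 0 1"}}

```text
t: 26.88
eef_pos: [0.4687, -0.2679, 0.1813]
tool_rot: [0.001, 0.981, 0.195, 0.0]
contact_force: [0.2, 0.5, -0.5]
gripper_width: 0.56
```

>>> {"api": "apply_moves", "payload": {"moves": "1 0 0 0 0 0 1;1 0 0 0 0 0 1;1 0 0 0 0 0 1;1 0 0 0 0 0 1;1 0 0 0 0 0 1;1 0 0 0 0 0 0.7;1 0 0 0 0 0 0"}}

```text
t: 27.47
eef_pos: [0.4687, -0.2679, 0.1812]
tool_rot: [0.0, 1.0, -0.001, 0.001]
contact_force: [0.2, 1.1, -0.2]
gripper_width: 0.563
```

```bash
python3 - <<'E'
from h import *
plan([.562,.06,.15],0)
q=imaging.read_camera("scene");save(q,"s17.png")
E
```

```text
t 27.5 pos [ 0.4687 -0.2679  0.1812] yaw -0.15 w 0.563 F [ 0.2  1.1 -0.2]
 rot total(units) [ 0.01 -0.01 -0.04] -> rows>=1 ; shift total(units, after rot) [ 0.777 -2.732  0.26 ] -> rows>=9
```

View pics/s17.png

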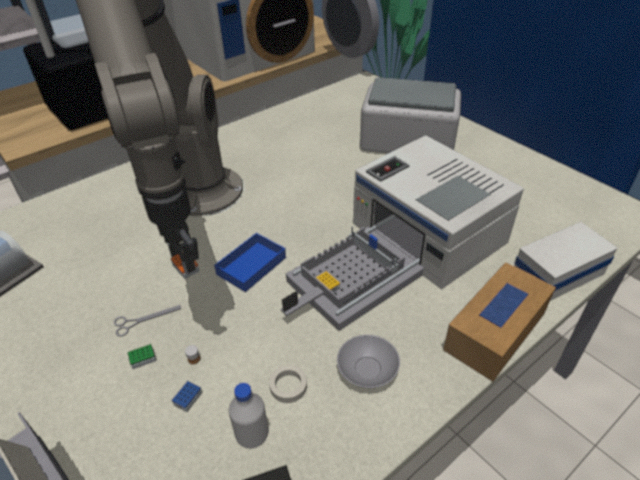

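>>> {"api": "apply_moves", "payload": {"moves": "1 0.086 -0.303 0 0 0 0;1 0.086 -0.303 0 0 0 0;1 0.086 -0.303 0 0 0 0;1 0.086 -0.303 0 0 0 0;1 0.086 -0.303 0 0 0 0;1 0.086 -0.303 0 0 0 0;1 0.086 -0.303 0 0 0 0;1 0.086 -0.303 0 0 0 0;1 0.086 -0.303 0.1 0 0 0;1 0 0 0.15 0 0 0;1 0 0 0 0 0 0;1 0 0 0 0 0 0"}}

```text
t: 28.52
eef_pos: [0.5612, 0.0592, 0.1499]
tool_rot: [0.0, 1.0, 0.0, -0.001]
contact_force: [-0.5, -0.3, -0.6]
gripper_width: 0.564
```

```bash
cat >> h.py <<'E'
def inhand(nm,lift_ref=.0447):
    imaging.read_camera("wrist");o=bot.get_obs();p=imaging.read_camera("wrist")
    v=tray(p,o); b=boxfit(p,nm,o,z=o["eef_pos"][2]+lift_ref); print(nm,b,"rel",(b[1][:2]-o["eef_pos"][:2]*1000).round(1))
    return o,p,v,b
E
python3 - <<'E'
from h import *
o,p,v,b=inhand("box3_mid");save(p,"w18.png")
print(boxfit(p,"box4_mid",o,z=.056))
plan([.562,.06,.0125],0)
E
```

```text
tray x 0.5619 y 0.0927 rot 0.14deg n 33 handle wall y -0.0033 P range y 0.0524 0.1728
box3_mid (0.73, array([5.628e+02, 6.000e+01, 1.000e-01]), np.float64(0.925)) rel [0.9 1.6]
(0.35, array([378.1, -11.4, -19.9]), np.float64(0.357))
t 28.7 pos [0.5625 0.058  0.1513] yaw -0.16 w 0.564 F [-0.4  0.2 -0.9]
 rot total(units) [ 0.01 -0.02 -0.04] -> rows>=1 ; shift total(units, after rot) [-0.005 -0.017  1.157] -> rows>=4
```

View pics/w18.png

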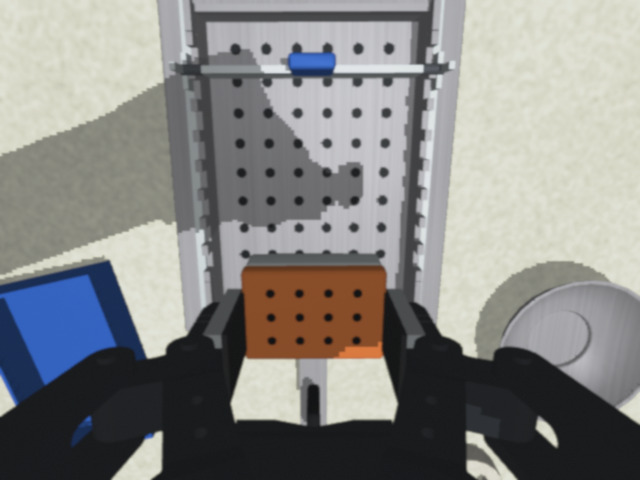

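>>> {"api": "apply_moves", "payload": {"moves": "1 -0.005 0.072 0.2 0 0 0;1 0 0 0.3 0 0 0;1 0 0 0.3 0 0 0;1 0 0 0.2 0 0 0;1 0 0 0.14 0 0 0;1 0 0 0 0 0 0;1 0 0.015 0 0 0 0;1 0 0.015 0 0 0 0;1 0 0 0.01 0 0 0;1 0 0 0 0 0 0"}}

```text
t: 29.55
eef_pos: [0.5618, 0.0464, 0.013]
tool_rot: [0.0, 1.0, -0.001, 0.001]
contact_force: [-0.2, -0.4, -1.0]
gripper_width: 0.562
```

```bash
python3 - <<'E'
from h import *
o=bot.get_obs();p=imaging.read_camera("wrist");save(p,"w19.png")
plan([.562,.0464,.0125],0)
E
```

```text
t 29.6 pos [0.5617 0.0466 0.0129] yaw -0.09 w 0.564 F [ 0.5 -1.2 -0.8]
 rot total(units) [ 0.   -0.02 -0.02] -> rows>=1 ; shift total(units, after rot) [0.002 0.002 0.003] -> rows>=1
```

View pics/w19.png

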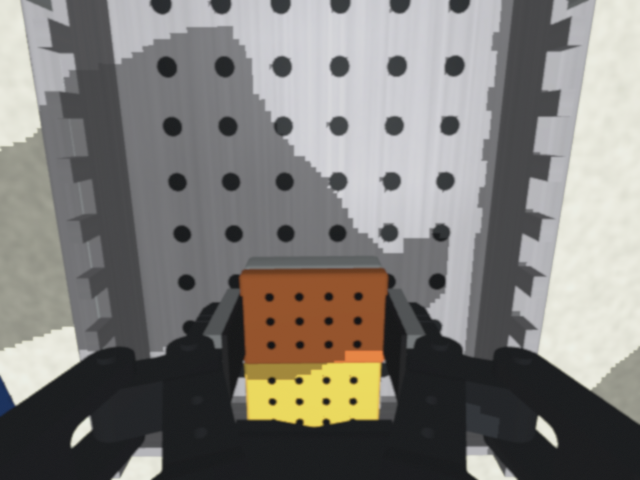

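>>> {"api": "apply_moves", "payload": {"moves": "-0.4 0 0 0 0 0 0;-0.4 0 0 0 0 0 0;-0.4 0 0 0 0 0 0;-0.4 0 0 -0.1 0 0 0;-0.4 0 0 -0.3 0 0 0;-0.4 0 0 -0.3 0 0 0;-0.4 0 0 -0.3 0 0 0;-1 0 0 -0.3 0 0 0;-1 0 0 0 0 0 0;-1 0 0 0 0 0 0"}}

```text
t: 30.43
eef_pos: [0.563, 0.0475, 0.1716]
tool_rot: [-0.0, 1.0, -0.001, 0.003]
contact_force: [-1.0, 0.6, 0.1]
gripper_width: 0.996
```

```bash
python3 - <<'E'
from h import *
imaging.read_camera("wrist");o=bot.get_obs();p=imaging.read_camera("wrist");save(p,"w20.png")
v=tray(p,o); 
for i in (3,4): print(boxfit(p,f"box{i}_mid",o,z=.056))
q=imaging.read_camera("scene")
for i in range(1,3):
    L=nets.spot_point(q,f"box{i}_mid"); print(i,atz(q,L[0]["location"],.011).round(3))
print(o["q"].round(2)); plan([.448,-.400,.17],75.9)
E
```

```text
tray x 0.5617 y 0.0928 rot 0.01deg n 46 handle wall y -0.0032 P range y 0.0125 0.1729
(0.8, array([562.4,  48.2, 179.8]), np.float64(0.949))
(0.82, array([562.4,  12.8,  -0.8]), np.float64(0.84))Traceback (most recent call last):
  File "<stdin>", line 7, in <module>
IndexError: list index out of range
```

View pics/w20.png

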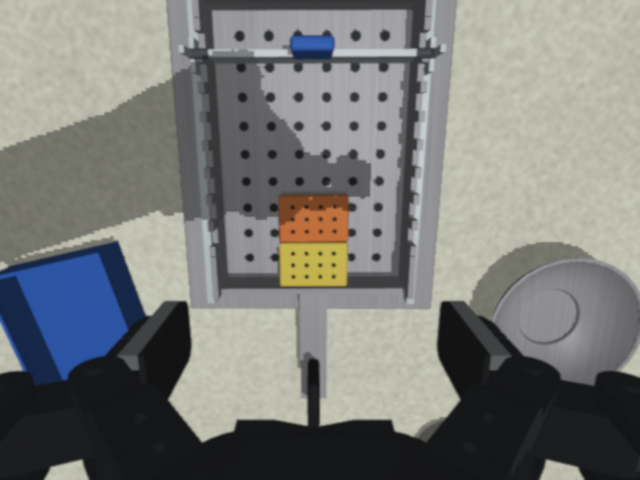

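>>> {"api": "apply_moves", "payload": {"moves": "-1 -0.08 0.31 0 0 0 0;-1 -0.08 0.31 0 0 0 0;-1 -0.08 0.31 0 0 0 0;-1 -0.08 0.31 0 0 0 0;-1 -0.08 0.31 0 0 0 0;-1 -0.08 0.31 0 0 0 0;-1 -0.08 0.31 0 0 0 0;-1 -0.08 0.31 0 0 0 0;-1 -0.08 0.31 0 0 0 0;-1 -0.08 0.31 0 0 0 0;-1 -0.08 0.31 0 0 0 0;-1 -0.08 0.31 0 0 0 0"}}

```text
t: 31.73
eef_pos: [0.4445, -0.4007, 0.1673]
tool_rot: [-0.001, 1.0, -0.0, -0.001]
contact_force: [0.6, -0.2, -0.6]
gripper_width: 1.002
```

>>> {"api": "apply_moves", "payload": {"moves": "-1 0 0 0 0 0 -1;-1 0 0 0 0 0 -1;-1 0 0 0 0 0 -1;-1 0 0 0 0 0 -1;-1 0 0 0 0 0 -1;-1 0 0 0 0 0 -1;-1 0 0 0 0 0 -1;-1 0 0 0 0 0 -1;-1 0 0 0 0 0 -1;-1 0 0 0.1 0 0 -1;-1 0 0 0.1 0 0 -1;-1 0 0 0.1 0 0 -1"}}

```text
t: 32.73
eef_pos: [0.4453, -0.399, 0.131]
tool_rot: [-0.001, 0.913, 0.408, -0.0]
contact_force: [0.6, -0.2, 0.2]
gripper_width: 0.997
```

>>> {"api": "apply_moves", "payload": {"moves": "-1 0 0 0.05 0 0 -1;-1 0 0 0.05 0 0 -1;-1 0 0 0 0 0 -1;-1 0 0 0 0 0 -1;-1 0 0 0 0 0 -1;-1 0 0 0 0 0 -1;-1 0 0 0 0 0 -1;-1 0 0 0 0 0 0"}}

```text
t: 33.4
eef_pos: [0.4452, -0.3989, 0.1192]
tool_rot: [-0.001, 0.788, 0.616, 0.0]
contact_force: [-0.3, 0.2, 0.3]
gripper_width: 1.001
```

```bash
python3 - <<'E'
from h import *
imaging.read_camera("wrist");o=bot.get_obs();p=imaging.read_camera("wrist");save(p,"w21.png")
for i in (1,2): print(boxfit(p,f"box{i}_mid",o))
c=boxfit(p,"box2_mid",o)[1]
plan([c[0]/1000,c[1]/1000,-.024],c[2])
E
```

```text
(0.73, array([ 594.3, -372.4,  112. ]), np.float64(0.899))
(0.83, array([ 448. , -400.4,   75.8]), np.float64(0.936))
t 33.6 pos [ 0.4456 -0.3991  0.12  ] yaw 75.87 w 0.996 F [-0.3  0.6  0.2]
 rot total(units) [-0.01 -0.    0.02] -> rows>=1 ; shift total(units, after rot) [-0.006  0.022  1.2  ] -> rows>=4
```

View pics/w21.png

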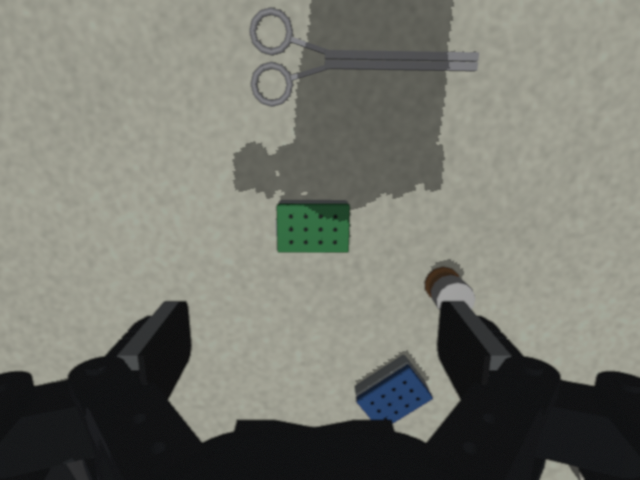

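>>> {"api": "apply_moves", "payload": {"moves": "-1 -0.006 0.022 0.3 0 0 0;-1 0 0 0.3 0 0 0;-1 0 0 0.3 0 0 0;-1 0 0 0.2 0 0 0;-1 0 0 0.1 0 0 0;1 0 0 0 0 0 0;1 0 0 0 0 0 0;1 0 0 0 0 0 0;1 0 0 0 0 0 0;1 0 0 0 0 0 0;1 0 0 0 0 0 0;1 0 0 0 0 0 0", "force": 60}}

```text
t: 34.65
eef_pos: [0.4498, -0.4017, -0.0213]
tool_rot: [0.002, 0.788, 0.615, 0.0]
contact_force: [-0.1, 0.6, 7.0]
gripper_width: 0.564
```

>>> {"api": "apply_moves", "payload": {"moves": "1 0 0 -0.2 0 0 0;1 0 0 -0.3 0 0 0;1 0 0 -0.3 0 0 1;1 0 0 -0.3 0 0 1;1 0 0 -0.3 0 0 1;1 0 0 -0.3 0 0 1;1 0 0 0 0 0 1;1 0 0 0 0 0 1;1 0 0 0 0 0 1;1 0 0 0 0 0 1;1 0 0 0 0 0 1;1 0 0 0 0 0 1"}}

```text
t: 35.65
eef_pos: [0.448, -0.4006, 0.1813]
tool_rot: [0.001, 0.952, 0.307, 0.0]
contact_force: [-0.1, 0.5, -0.5]
gripper_width: 0.565
```

>>> {"api": "apply_moves", "payload": {"moves": "1 0 0 0 0 0 1;1 0 0 0 0 0 1;1 0 0 0 0 0 1;1 0 0 0 0 0 1;1 0 0 0 0 0 1;1 0 0 0 0 0 1;1 0 0 0 0 0 1;1 0 0 0 0 0 1;1 0 0 0 0 0 1;1 0 0 0 0 0 0"}}

```text
t: 36.48
eef_pos: [0.4481, -0.4005, 0.1812]
tool_rot: [0.0, 1.0, -0.002, 0.0]
contact_force: [-0.3, -1.5, -1.2]
gripper_width: 0.562
```

```bash
python3 - <<'E'
from h import *
plan([.561,.094,.15],0)
E
```

```text
t 36.5 pos [ 0.4481 -0.4005  0.1812] yaw -0.19 w 0.562 F [-0.3 -1.5 -1.2]
 rot total(units) [ 0.01 -0.01 -0.05] -> rows>=1 ; shift total(units, after rot) [ 0.94  -4.121  0.26 ] -> rows>=13
```

>>> {"api": "apply_moves", "payload": {"moves": "1 0.078 -0.33 0 0 0 0;1 0.078 -0.33 0 0 0 0;1 0.078 -0.33 0 0 0 0;1 0.078 -0.33 0 0 0 0;1 0.078 -0.33 0 0 0 0;1 0.078 -0.33 0 0 0 0;1 0.078 -0.33 0 0 0 0;1 0.078 -0.33 0 0 0 0;1 0.078 -0.33 0 0 0 0;1 0.078 -0.33 0 0 0 0;1 0.078 -0.33 0 0 0 0;1 0.078 -0.33 0 0 0 0"}}

```text
t: 37.48
eef_pos: [0.561, 0.0763, 0.1811]
tool_rot: [0.0, 1.0, 0.001, 0.001]
contact_force: [1.3, -0.3, 0.1]
gripper_width: 0.562
```

>>> {"api": "apply_moves", "payload": {"moves": "1 0 -0.16 0.1 0 0 -0.05;1 0 0 0.15 0 0 0;1 0 0 0 0 0 0;1 0 0 0 0 0 0;1 0 0 0 0 0 0"}}

```text
t: 37.9
eef_pos: [0.5613, 0.0925, 0.1511]
tool_rot: [0.0, 1.0, 0.001, 0.0]
contact_force: [-0.2, 0.0, -1.2]
gripper_width: 0.563
```

```bash
python3 - <<'E'
from h import *
o,p,v,b=inhand("box2_mid");save(p,"w22.png")
t=v[1]-.096+.017+.0007+.068+.003
rel=b[1]/1000
print("target box y hover",t)
plan([o["eef_pos"][0]+v[0]-rel[0],o["eef_pos"][1]+t-rel[1],.0145],0)
E
```

```text
tray x 0.5621 y 0.0933 rot 0.35deg n 41 handle wall y -0.0027 P range y 0.0168 0.1729
box2_mid (0.87, array([5.625e+02, 9.460e+01, 1.000e-01]), np.float64(0.913)) rel [1.  2.2]
target box y hover 0.08604458623418682
t 38.0 pos [0.5616 0.0926 0.1513] yaw 0.05 w 0.565 F [ 0.7  0.1 -0.4]
 rot total(units) [ 0.   -0.02  0.01] -> rows>=1 ; shift total(units, after rot) [-0.004  0.073  1.14 ] -> rows>=4
```

View pics/w22.png

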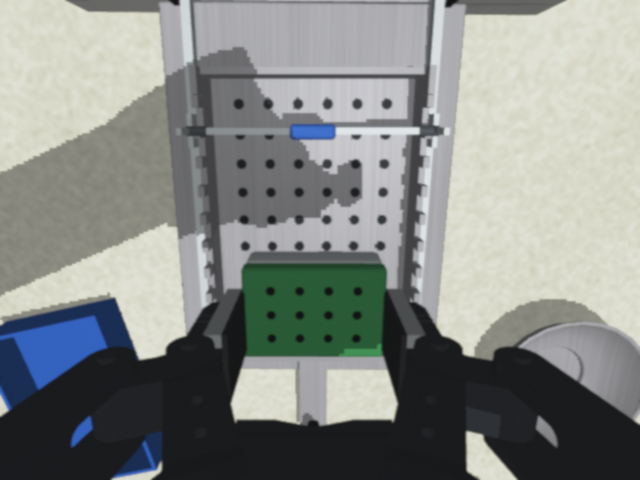

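>>> {"api": "apply_moves", "payload": {"moves": "1 -0.004 0.073 0.2 0 0 0;1 0 0 0.3 0 0 0;1 0 0 0.3 0 0 0;1 0 0 0.2 0 0 0;1 0 0 0.14 0 0 0;1 0 0 0 0 0 0;1 0 0.015 0 0 0 0;1 0 0.015 0 0 0 0;1 0 0 0.01 0 0 0;1 0 0 0 0 0 0"}}

```text
t: 38.88
eef_pos: [0.5609, 0.0808, 0.013]
tool_rot: [0.0, 1.0, 0.001, 0.001]
contact_force: [-0.8, 1.0, -0.1]
gripper_width: 0.562
```

```bash
python3 - <<'E'
from h import *
o=bot.get_obs();p=imaging.read_camera("wrist");save(p,"w23.png")
plan([.562,.0464,.0125],0)
E
```

```text
t 38.9 pos [0.5608 0.081  0.0129] yaw 0.11 w 0.565 F [-0.7  1.1 -0.8]
 rot total(units) [ 0.   -0.01  0.03] -> rows>=1 ; shift total(units, after rot) [0.01  0.289 0.004] -> rows>=1
```

View pics/w23.png

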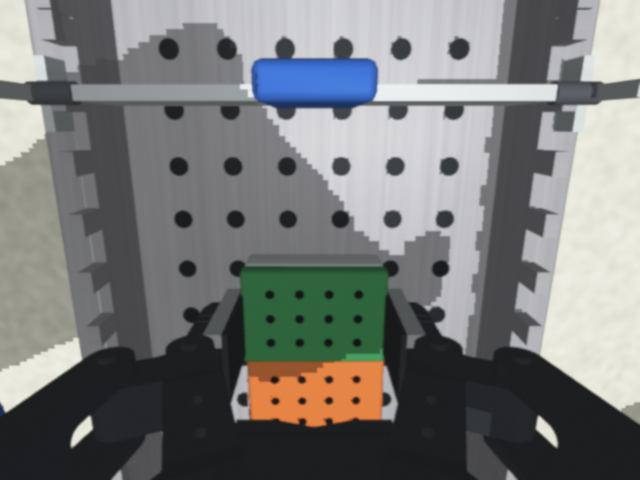

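>>> {"api": "apply_moves", "payload": {"moves": "-0.4 0 0 0 0 0 0;-0.4 0 0 0 0 0 0;-0.4 0 0 0 0 0 0;-0.4 0 0 -0.1 0 0 0;-0.4 0 0 -0.3 0 0 0;-0.4 0 0 -0.3 0 0 0;-0.4 0 0 -0.3 0 0 0;-1 0 0 -0.3 0 0 0;-1 0 0 0 0 0 0;-1 0 0 0 0 0 0"}}

```text
t: 39.77
eef_pos: [0.5621, 0.0819, 0.1716]
tool_rot: [-0.0, 1.0, 0.001, 0.003]
contact_force: [0.2, -0.6, -1.3]
gripper_width: 1.0
```

```bash
python3 - <<'E'
from h import *
imaging.read_camera("wrist");o=bot.get_obs();p=imaging.read_camera("wrist");save(p,"w24.png")
v=tray(p,o); 
for i in (2,3,4): print(boxfit(p,f"box{i}_mid",o,z=.056))
q=imaging.read_camera("side");L=nets.spot_point(q,"box1_mid")
if L: print(L[0],atz(q,L[0]["location"],.011).round(3))
plan([.5945,-.372,.17],-67.5)
E
```

```text
tray x 0.5618 y 0.0927 rot 0.00deg n 40 handle wall y -0.0033 P range y 0.0125 0.1729
(0.71, array([561.7,  83.5,  -1.2]), np.float64(0.96))
(0.85, array([ 5.624e+02,  4.590e+01, -4.000e-01]), np.float64(0.889))
(0.58, array([5.621e+02, 1.100e+01, 5.000e-01]), np.float64(0.814))
{'location': [312.4, 267.2], 'score': 0.61} [ 0.57  -0.033  0.011]
t 40.1 pos [0.5597 0.0812 0.1671] yaw 0.15 w 1.000 F [-0.7 -0.3 -0.3]
 rot total(units) [ 0.02  0.03 16.91] -> rows>=17 ; shift total(units, after rot) [ 3.6    1.177 -0.024] -> rows>=11
```

View pics/w24.png

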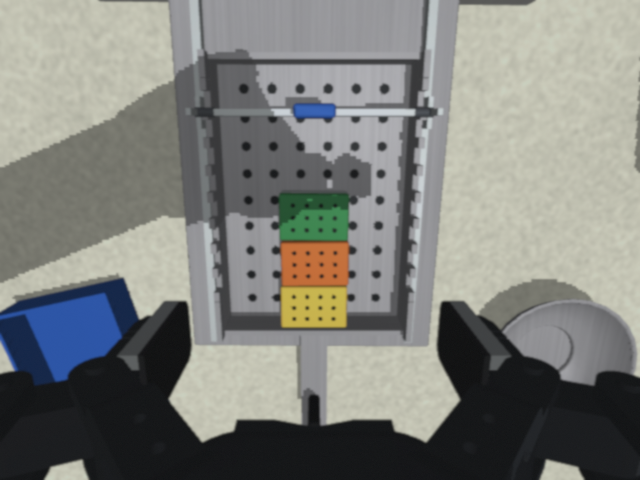

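>>> {"api": "apply_moves", "payload": {"moves": "-1 0.023 0.315 0 0 0 0;-1 0.023 0.315 0 0 0 0;-1 0.023 0.315 0 0 0 0;-1 0.023 0.315 0 0 0 0;-1 0.023 0.315 0 0 0 0;-1 0.023 0.315 0 0 0 0;-1 0.023 0.315 0 0 0 0;-1 0.023 0.315 0 0 0 0;-1 0.023 0.315 0 0 0 0;-1 0.023 0.315 0 0 0 0;-1 0.023 0.315 0 0 0 0;-1 0.023 0.315 0 0 0 0"}}

```text
t: 41.12
eef_pos: [0.5941, -0.3739, 0.1673]
tool_rot: [-0.0, 1.0, 0.001, -0.001]
contact_force: [0.3, 1.3, 0.9]
gripper_width: 1.003
```

>>> {"api": "apply_moves", "payload": {"moves": "-1 0 0 0 0 0 1;-1 0 0 0 0 0 1;-1 0 0 0 0 0 1;-1 0 0 0 0 0 1;-1 0 0 0 0 0 1;-1 0 0 0 0 0 1;-1 0 0 0 0 0 1;-1 0 0 0 0 0 1;-1 0 0 0 0 0 1;-1 0 0 0.1 0 0 1;-1 0 0 0.1 0 0 1;-1 0 0 0.1 0 0 1"}}

```text
t: 42.12
eef_pos: [0.5944, -0.3719, 0.131]
tool_rot: [-0.0, 0.913, -0.407, -0.001]
contact_force: [0.7, 0.2, 0.8]
gripper_width: 0.999
```

>>> {"api": "apply_moves", "payload": {"moves": "-1 0 0 0.1 0 0 1;-1 0 0 0 0 0 1;-1 0 0 0 0 0 1;-1 0 0 0 0 0 1;-1 0 0 0 0 0 0.9;-1 0 0 0 0 0 0;-1 0 0 0 0 0 0"}}

```text
t: 42.7
eef_pos: [0.5945, -0.3718, 0.1195]
tool_rot: [0.0, 0.832, -0.554, -0.001]
contact_force: [-0.1, -0.3, 0.0]
gripper_width: 1.0
```

```bash
python3 - <<'E'
from h import *
imaging.read_camera("wrist");o=bot.get_obs();p=imaging.read_camera("wrist");save(p,"w25.png")
c=boxfit(p,"box1_mid",o);print(c);c=c[1]
plan([c[0]/1000,c[1]/1000,-.024],c[2]-180)
E
```

```text
(0.67, array([ 594.8, -372.6,  113.2]), np.float64(0.958))
t 42.9 pos [ 0.5945 -0.3721  0.12  ] yaw -67.38 w 1.005 F [-0.5  0.7 -0.3]
 rot total(units) [ 0.    0.01 -0.14] -> rows>=1 ; shift total(units, after rot) [ 0.005 -0.     1.2  ] -> rows>=4
```

View pics/w25.png

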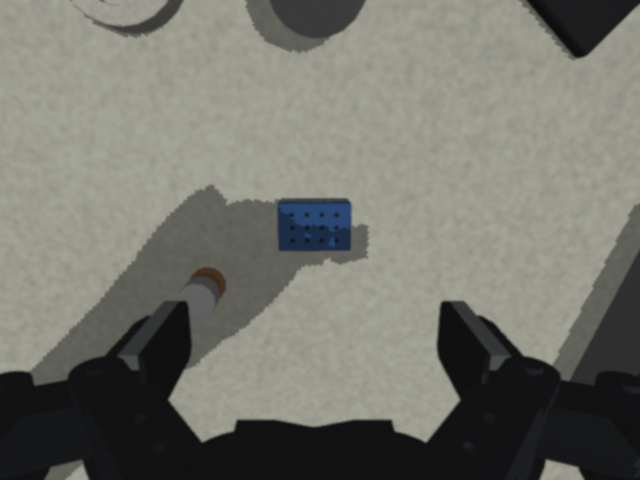

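>>> {"api": "apply_moves", "payload": {"moves": "-1 0.005 0 0.3 0 0 -0.14;-1 0 0 0.3 0 0 0;-1 0 0 0.3 0 0 0;-1 0 0 0.2 0 0 0;-1 0 0 0.1 0 0 0;1 0 0 0 0 0 0;1 0 0 0 0 0 0;1 0 0 0 0 0 0;1 0 0 0 0 0 0;1 0 0 0 0 0 0;1 0 0 0 0 0 0;1 0 0 0 0 0 0", "force": 60}}

```text
t: 43.85
eef_pos: [0.5968, -0.3738, -0.0209]
tool_rot: [-0.0, 0.834, -0.551, 0.002]
contact_force: [-0.5, 0.5, 7.7]
gripper_width: 0.561
```

>>> {"api": "apply_moves", "payload": {"moves": "1 0 0 -0.2 0 0 0;1 0 0 -0.3 0 0 0;1 0 0 -0.3 0 0 -1;1 0 0 -0.3 0 0 -1;1 0 0 -0.3 0 0 -1;1 0 0 -0.3 0 0 -1;1 0 0 0 0 0 -1;1 0 0 0 0 0 -1;1 0 0 0 0 0 -1;1 0 0 0 0 0 -1;1 0 0 0 0 0 -1;1 0 0 0 0 0 -1"}}

```text
t: 44.85
eef_pos: [0.5947, -0.3728, 0.181]
tool_rot: [0.0, 0.973, -0.231, 0.0]
contact_force: [0.4, -0.3, -1.0]
gripper_width: 0.561
```

>>> {"api": "apply_moves", "payload": {"moves": "1 0 0 0 0 0 -1;1 0 0 0 0 0 -1;1 0 0 0 0 0 -1;1 0 0 0 0 0 -1;1 0 0 0 0 0 -1;1 0 0 0 0 0 -1;1 0 0 0 0 0 -0.75;1 0 0 0 0 0 0"}}

```text
t: 45.52
eef_pos: [0.5947, -0.3729, 0.1809]
tool_rot: [0.0, 1.0, 0.002, 0.0]
contact_force: [-0.2, 0.1, -0.5]
gripper_width: 0.56
```

```bash
python3 - <<'E'
from h import *
plan([.561,.128,.15],0)
E
```

```text
t 45.5 pos [ 0.5947 -0.3729  0.1809] yaw 0.20 w 0.560 F [-0.2  0.1 -0.5]
 rot total(units) [ 0.01 -0.01  0.05] -> rows>=1 ; shift total(units, after rot) [-0.281 -4.174  0.257] -> rows>=13
```

>>> {"api": "apply_moves", "payload": {"moves": "1 -0.023 -0.33 0 0 0 0;1 -0.023 -0.33 0 0 0 0;1 -0.023 -0.33 0 0 0 0;1 -0.023 -0.33 0 0 0 0;1 -0.023 -0.33 0 0 0 0;1 -0.023 -0.33 0 0 0 0;1 -0.023 -0.33 0 0 0 0;1 -0.023 -0.33 0 0 0 0;1 -0.023 -0.33 0 0 0 0;1 -0.023 -0.33 0 0 0 0;1 -0.023 -0.33 0 0 0 0;1 -0.023 -0.33 0 0 0 0"}}

```text
t: 46.52
eef_pos: [0.5606, 0.1041, 0.181]
tool_rot: [0.0, 1.0, -0.0, 0.001]
contact_force: [0.4, -0.4, -0.9]
gripper_width: 0.56
```

>>> {"api": "apply_moves", "payload": {"moves": "1 0 -0.2 0.1 0 0 0.05;1 0 0 0.15 0 0 0;1 0 0 0 0 0 0;1 0 0 0 0 0 0;1 0 0 0 0 0 0"}}

```text
t: 46.93
eef_pos: [0.5614, 0.125, 0.151]
tool_rot: [0.0, 1.0, -0.002, 0.0]
contact_force: [0.3, 0.2, -1.3]
gripper_width: 0.558
```

```bash
python3 - <<'E'
from h import *
o,p,v,b=inhand("box1_mid");save(p,"w26.png")
t=.0928-.096+.017+.0007+.102+.003
rel=b[1]/1000
print("target box y hover",t)
plan([o["eef_pos"][0]+v[0]-rel[0],o["eef_pos"][1]+t-rel[1],.0150],0)
E
```

```text
tray x 0.5620 y 0.0927 rot 0.14deg n 18 handle wall y -0.0033 P range y 0.1125 0.1729
box1_mid (0.87, array([562.5, 124.8, 179.8]), np.float64(0.911)) rel [ 0.8 -0.2]
target box y hover 0.1195
t 47.1 pos [0.5617 0.1253 0.1513] yaw -0.24 w 0.562 F [ 0.1 -0.2 -1. ]
 rot total(units) [ 0.   -0.02 -0.06] -> rows>=1 ; shift total(units, after rot) [-0.004  0.046  1.136] -> rows>=4
```

View pics/w26.png

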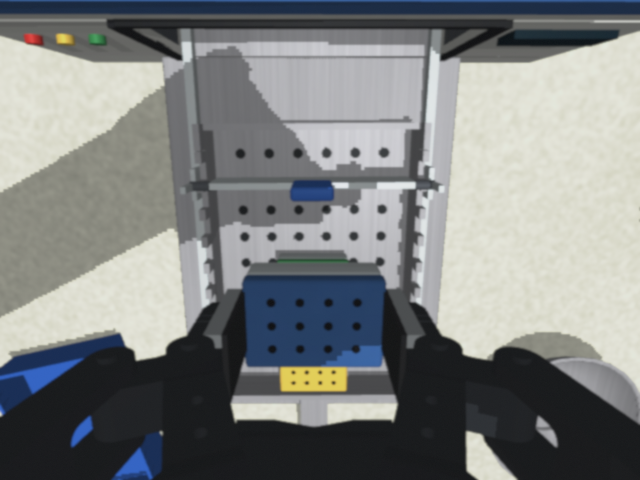

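>>> {"api": "apply_moves", "payload": {"moves": "1 -0.004 0.038 0.2 0 0 -0.05;1 0 0 0.3 0 0 0;1 0 0 0.3 0 0 0;1 0 0 0.2 0 0 0;1 0 0 0.136 0 0 0;1 0 0 0 0 0 0;1 0 0.013 0 0 0 0;1 0 0.013 0 0 0 0;1 0 0.012 0.01 0 0 0;1 0 0 0 0 0 0"}}

```text
t: 47.92
eef_pos: [0.5613, 0.1179, 0.0136]
tool_rot: [-0.001, 1.0, 0.001, 0.001]
contact_force: [1.6, 3.1, 0.4]
gripper_width: 0.564
```

```bash
python3 - <<'E'
from h import *
o=bot.get_obs();p=imaging.read_camera("wrist");save(p,"w27.png")
plan([.562,.0464,.0125],0)
E
```

```text
t 48.0 pos [0.5613 0.1179 0.0136] yaw 0.09 w 0.563 F [0.  2.3 0.3]
 rot total(units) [-0.02 -0.03  0.02] -> rows>=1 ; shift total(units, after rot) [0.006 0.596 0.009] -> rows>=2
```

View pics/w27.png

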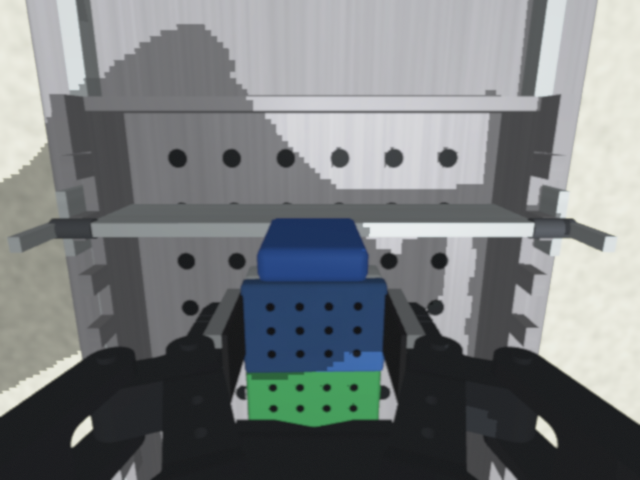

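>>> {"api": "apply_moves", "payload": {"moves": "-0.4 0 0 0 0 0 0;-0.4 0 0 0 0 0 0;-0.4 0 0 0 0 0 0;-0.4 0 0 -0.1 0 0 0;-0.4 0 0 -0.3 0 0 0;-0.4 0 0 -0.3 0 0 0;-0.4 0 0 -0.3 0 0 0;-0.4 0 0 -0.3 0 0 0;-0.4 0 0 0 0 0 0;-0.4 0 0 0 0 0 0"}}

```text
t: 48.8
eef_pos: [0.5619, 0.1176, 0.1719]
tool_rot: [-0.0, 1.0, 0.001, 0.003]
contact_force: [-0.3, -0.3, 0.0]
gripper_width: 0.701
```

```bash
python3 - <<'E'
from h import *
imaging.read_camera("wrist");o=bot.get_obs();p=imaging.read_camera("wrist");save(p,"w28.png")
v=tray(p,o); 
for i in (1,2,3,4): print(i,boxfit(p,f"box{i}_mid",o,z=.056))
L=nets.outline_of(p,"stop_tab"); print(L[0]["rect"],L[0]["score"])
for uv in [(L[0]["rect"][0],L[0]["rect"][1]),(L[0]["rect"][2],L[0]["rect"][3])]: print(atz(p,uv,.098,o),atz(p,uv,.107,o))
plan([.562,.157,.06],-90)
q=imaging.read_camera("scene");save(q,"s28.png",(240,180,460,340),3)
E
```

```text
tray x 0.5619 y 0.0929 rot 0.07deg n 33 handle wall y -0.0031 P range y 0.0122 0.1729
1 (0.84, array([562.4, 116.2, 180.2]), np.float64(0.961))
2 (0.8, array([562.2,  80.1,   1.4]), np.float64(0.844))
3 (0.63, array([562.2,  45.3,  -1.6]), np.float64(0.79))
4 (0.61, array([5.62e+02, 1.13e+01, 2.00e-01]), np.float64(0.746))
[198.3, 163.5, 425.6, 181.1] 0.94
[0.4935098  0.16117494 0.098     ] [0.49598077 0.16198818 0.107     ]
[0.62872681 0.15106994 0.098     ] [0.62627617 0.15225097 0.107     ]
t 49.1 pos [0.5596 0.1171 0.1676] yaw 0.11 w 0.702 F [-0.7 -0.4 -1.3]
 rot total(units) [3.000e-02 2.000e-02 2.253e+01] -> rows>=23 ; shift total(units, after rot) [-0.333 -0.02   0.896] -> rows>=3
```

View pics/w28.png

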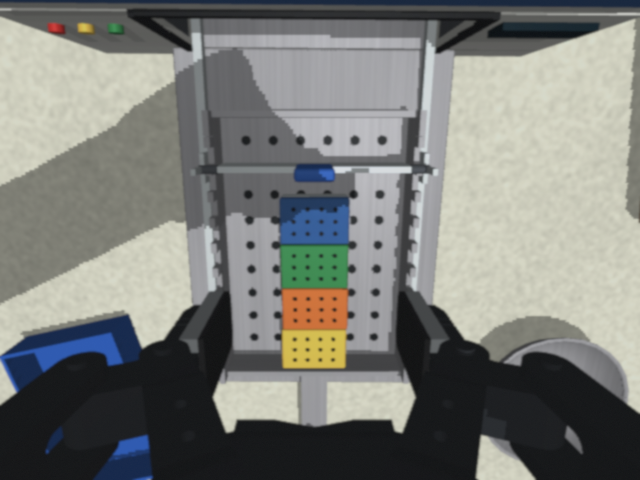

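View pics/s28.png

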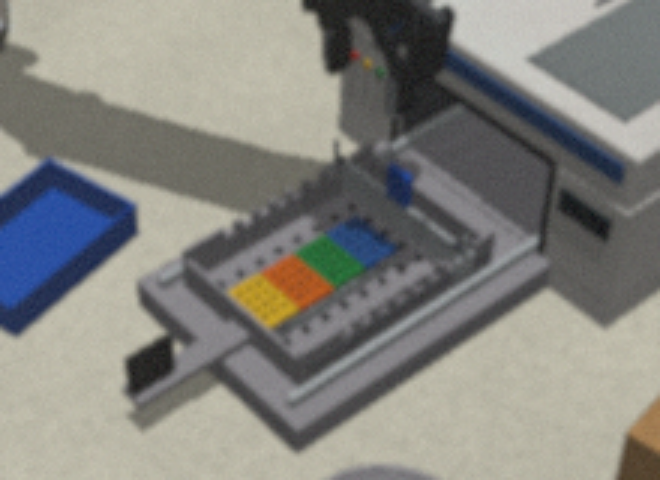

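>>> {"api": "apply_moves", "payload": {"moves": "-0.4 0 0 0 0 0 1;-0.4 0 0 0 0 0 1;-0.4 0 0 0 0 0 1;-0.4 0 0 0 0 0 1;-0.4 0 0 0 0 0 1;-0.4 0 0 0 0 0 1;-0.4 0 0 0 0 0 1;-0.4 0 0 0 0 0 1;-0.4 0 0 0 0 0 1;-0.4 0 0 0 0 0 1;-0.4 0 0 0 0 0 1;-0.4 0 0 0 0 0 1"}}

```text
t: 50.2
eef_pos: [0.5601, 0.1173, 0.1682]
tool_rot: [0.0, 0.913, -0.407, -0.0]
contact_force: [0.6, 0.2, -0.2]
gripper_width: 0.701
```

>>> {"api": "apply_moves", "payload": {"moves": "0 0 0 0 0 0 1;0 0 0 0 0 0 1;0 0 0 0 0 0 1;0 0 0 0 0 0 1;0 0 0 0 0 0 1;0 0 0 0 0 0 1;0 0 0 0 0 0 1;0 0 0 0 0 0 1;0 0 0 0 0 0 1;0 0 0 0 0 0 1;0 -0.15 0 0 0 0 0.5;0 -0.17 0 0 0 0 0"}}

```text
t: 51.2
eef_pos: [0.5597, 0.1542, 0.1682]
tool_rot: [-0.001, -0.706, 0.708, -0.0]
contact_force: [0.6, 0.3, -0.3]
gripper_width: 0.499
```

```bash
python3 - <<'E'
from h import *
imaging.read_camera("wrist");imaging.read_camera("wrist");o=bot.get_obs();p=imaging.read_camera("wrist");save(p,"w29.png")
v=tray(p,o); 
L=nets.spot_point(p,"stop_tab"); print(L[0],atz(p,L[0]["location"],.088,o))
plan([.562,.156,.048],-90)
E
```

```text
tray x 0.5619 y 0.0922 rot 0.10deg n 44 handle wall y -0.0038 P range y 0.0121 0.173
{'location': [317.4, 232.9], 'score': 0.84} [0.55969869 0.15770846 0.088     ]
t 51.4 pos [0.5593 0.1561 0.1683] yaw -89.80 w 0.501 F [-0.3 -0.4 -0.7]
 rot total(units) [ 0.01 -0.    0.05] -> rows>=1 ; shift total(units, after rot) [ 1.000e-03 -2.200e-02  1.002e+00] -> rows>=3
```

View pics/w29.png

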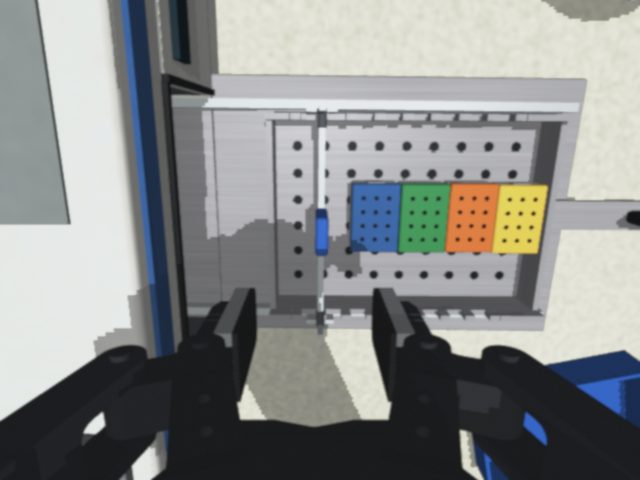

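```bash
python3 - <<'E'
from h import *
o=bot.get_obs();p=imaging.read_camera("wrist");M=rot(o["tool_rot"]).as_matrix();print(o["eef_pos"],M[:,2])
print(proj(p,o["eef_pos"],o),proj(p,o["eef_pos"]-M[:,2]*.06,o))
hsv=cv2.cvtColor(p["image"],cv2.COLOR_RGB2HSV);m=cv2.inRange(hsv,(105,120,60),(125,255,255));m[:,:300]=0;m[:,340:]=0;m[260:]=0;m[:200]=0
ys,xs=np.nonzero(m);print(xs.min(),xs.max(),ys.min(),ys.max())
for z in (.088,.098,.107): print(z,[atz(p,(x,232),z,o)[1].round(4) for x in (xs.min(),xs.max()+1)])
E
```

```text
[0.55933837 0.15612145 0.16826577] [-8.98629883e-04 -3.05542575e-04 -9.99999550e-01]
[313.33969245 279.70738026] [313.02305168 349.26023543]
309 321 211 255
0.088 [np.float64(0.159), np.float64(0.1507)]
0.098 [np.float64(0.1589), np.float64(0.1509)]
0.107 [np.float64(0.1588), np.float64(0.1511)]
```

>>> {"api": "apply_moves", "payload": {"moves": "0 0.01 -0.022 0.3 0 0 0;0 0 0 0.3 0 0 0;0 0 0 0.3 0 0 0;0 0 0 0.1 0 0 0;0 0 0 0 0 0 0;1 0 0 0 0 0 0;1 0 0 0 0 0 0;1 0 0 0 0 0 0;1 0 0 0 0 0 0;1 0 0 0 0 0 0;1 0 0 0 0 0 0;1 0 0 0 0 0 0", "force": 40}}

```text
t: 52.45
eef_pos: [0.5642, 0.155, 0.0509]
tool_rot: [-0.002, 0.708, -0.707, 0.001]
contact_force: [0.1, -0.5, 7.7]
gripper_width: 0.086
```

```bash
python3 - <<'E'
from h import *
o=bot.get_obs();p=imaging.read_camera("wrist");save(p,"w30.png")
plan([.562,.1459,.05],-90)
q=imaging.read_camera("scene");save(q,"s30.png",(240,180,460,340),3)
E
```

```text
t 52.5 pos [0.5641 0.155  0.0509] yaw -89.91 w 0.079 F [ 0.4 -0.5  7.3]
 rot total(units) [-0.06  0.01  0.02] -> rows>=1 ; shift total(units, after rot) [0.076 0.018 0.007] -> rows>=1
```

View pics/w30.png

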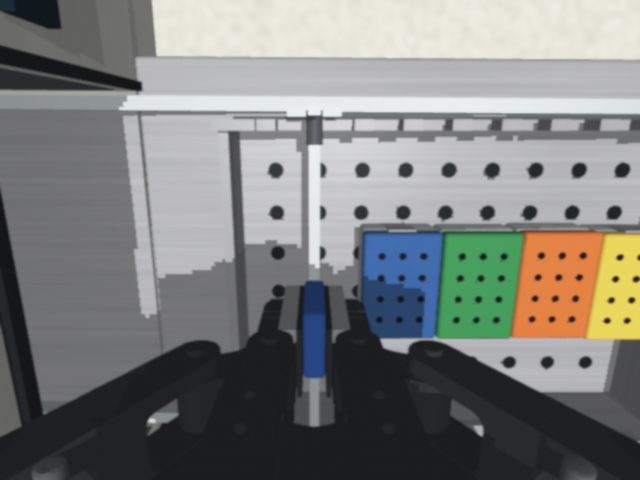

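View pics/s30.png

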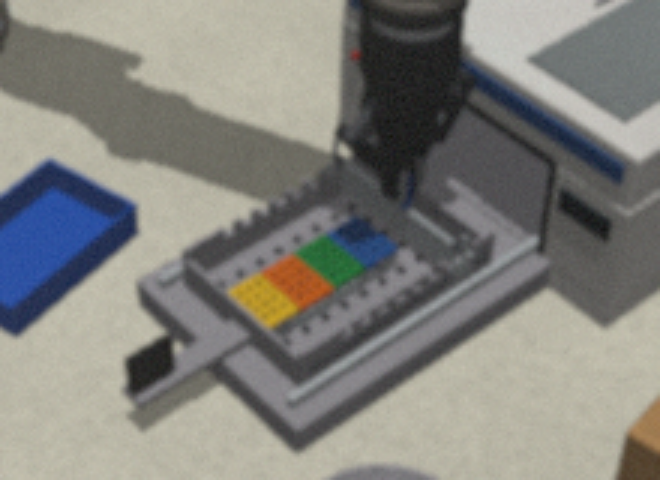

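>>> {"api": "apply_moves", "payload": {"moves": "1 0 0 -0.04 0 0 0;1 0 0 0 0 0 0;1 0.04 0 0 0 0 0;1 0.036 0 0 0 0 0;1 0 0 0 0 0 0;1 0 0 0 0 0 0"}}

```text
t: 53.05
eef_pos: [0.5631, 0.1445, 0.0536]
tool_rot: [-0.0, 0.707, -0.707, 0.0]
contact_force: [5.0, -0.2, -1.4]
gripper_width: 0.083
```

```bash
python3 - <<'E'
from h import *
imaging.read_camera("wrist");o=bot.get_obs();p=imaging.read_camera("wrist");save(p,"w31.png")
v=tray(p,o)
plan([.562,v[1]+.053,.05],-90)
E
```

```text
tray x 0.5610 y 0.0936 rot 0.45deg n 12 handle wall y -0.0024 P range y 0.035 0.1733
t 53.1 pos [0.5628 0.1452 0.0536] yaw -89.92 w 0.086 F [ 3.9 -1.3  0.1]
 rot total(units) [-0.01  0.    0.02] -> rows>=1 ; shift total(units, after rot) [-0.012  0.006  0.03 ] -> rows>=1
```

View pics/w31.png

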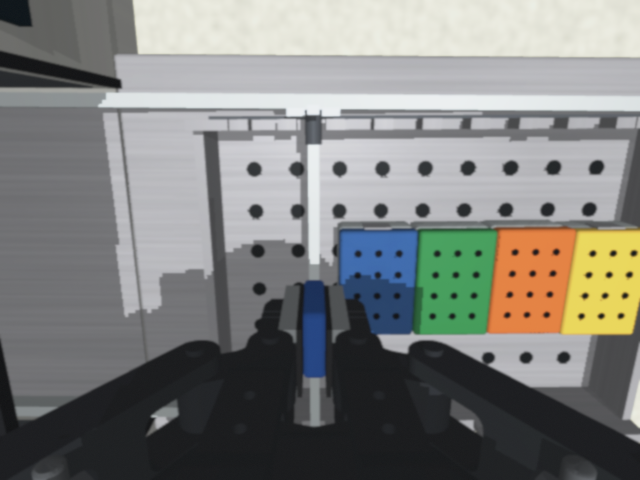

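>>> {"api": "apply_moves", "payload": {"moves": "1 -0.008 0 0 0 0 0;1 0 0 0.04 0 0 0;1 0 0 0.05 0 0 0;1 0 0 0 0 0 0"}}

```text
t: 53.48
eef_pos: [0.5625, 0.1468, 0.0423]
tool_rot: [-0.0, 0.708, -0.706, -0.0]
contact_force: [3.8, 1.2, -0.2]
gripper_width: 0.082
```

```bash
python3 - <<'E'
from h import *
plan([.562,.1459,.042],-90)
p=imaging.read_camera("wrist");save(p,"w32.png",(160,60,480,300),2.5)
E
```

```text
t 53.5 pos [0.5625 0.1468 0.0423] yaw -89.87 w 0.082 F [ 3.8  1.2 -0.2]
 rot total(units) [-0.    0.01  0.03] -> rows>=1 ; shift total(units, after rot) [0.008 0.004 0.003] -> rows>=1
```

View pics/w32.png

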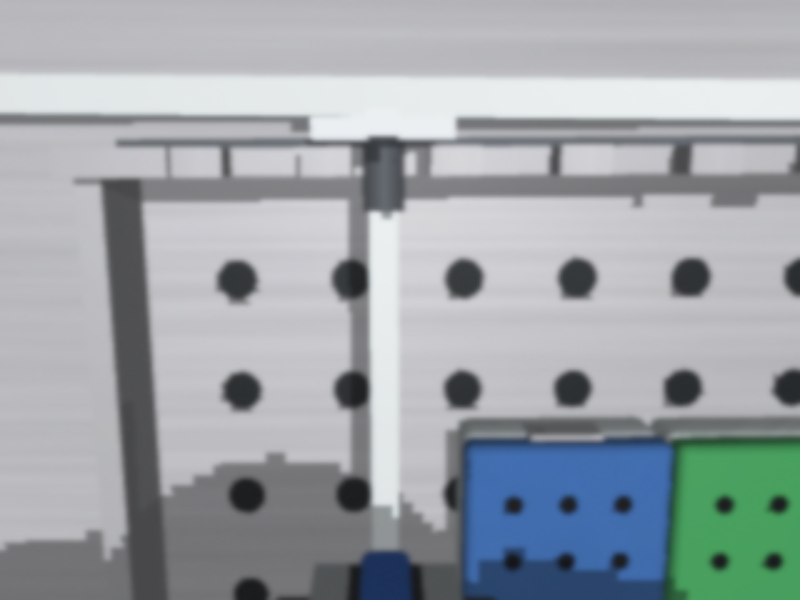

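Lowered with no resistance; the pin lies in a notch. Releasing and rising.

>>> {"api": "apply_moves", "payload": {"moves": "0.3 0 0 0 0 0 0;0.3 0 0 0 0 0 0;0 0 0 0 0 0 0;0 0 0 -0.1 0 0 0;0 0 0 -0.3 0 0 0;0 0 0 -0.3 0 0 0;0 0 0 -0.3 0 0 0;0 0 0 -0.1 0 0 0;0 0 0 0 0 0 0;0 0 0 0 0 0 0"}}

```text
t: 54.37
eef_pos: [0.5624, 0.1463, 0.1758]
tool_rot: [-0.001, 0.708, -0.707, 0.0]
contact_force: [-0.7, 1.4, -1.4]
gripper_width: 0.5
```

```bash
python3 - <<'E'
from h import *
imaging.read_camera("wrist");o=bot.get_obs();p=imaging.read_camera("wrist");save(p,"w33.png")
v=tray(p,o)
hsv=cv2.cvtColor(p["image"],cv2.COLOR_RGB2HSV);m=cv2.inRange(hsv,(105,120,60),(125,255,255));m[:,:290]=0;m[:,345:]=0;m[270:]=0;m[:190]=0
ys,xs=np.nonzero(m);print(xs.min(),xs.max(),ys.min(),ys.max())
q=imaging.read_camera("scene");save(q,"s33.png",(240,180,460,340),3)
q=imaging.read_camera("side");save(q,"d33.png",(240,230,400,340),4)
plan([.562,-.0921,.02],0)
for i in (1,2,3,4): print(i,boxfit(p,f"box{i}_mid",o,z=.056))
E
```

```text
tray x 0.5606 y 0.0923 rot 0.37deg n 39 handle wall y -0.0037 P range y 0.012 0.1731
306 344 190 254
t 54.6 pos [0.5612 0.1459 0.1732] yaw -89.89 w 0.501 F [-0.2 -0.6 -0.4]
 rot total(units) [ 4.000e-02  2.000e-02 -2.247e+01] -> rows>=23 ; shift total(units, after rot) [0.007 1.984 1.277] -> rows>=7
1 (0.66, array([560.7, 116.6,   0.9]), np.float64(0.97))
2 (0.92, array([5.605e+02, 8.170e+01, 4.000e-01]), np.float64(0.911))
3 (0.6, array([561.5,  47.5,   4. ]), np.float64(0.817))
4 (0.95, array([561.1,  13.2,  -1.6]), np.float64(0.795))
```

View pics/w33.png

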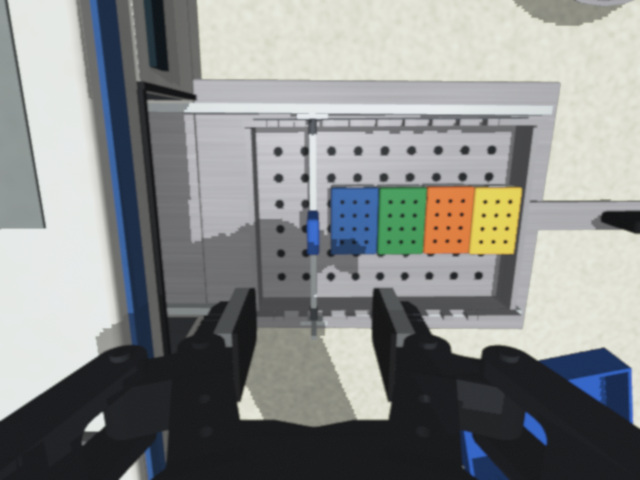

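View pics/s33.png

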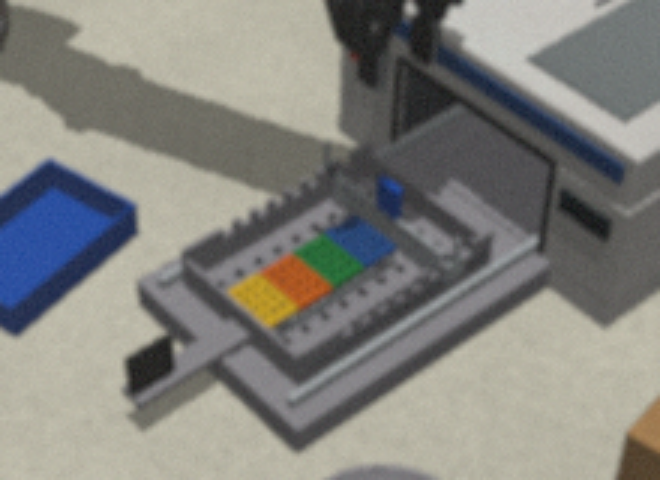

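View pics/d33.png

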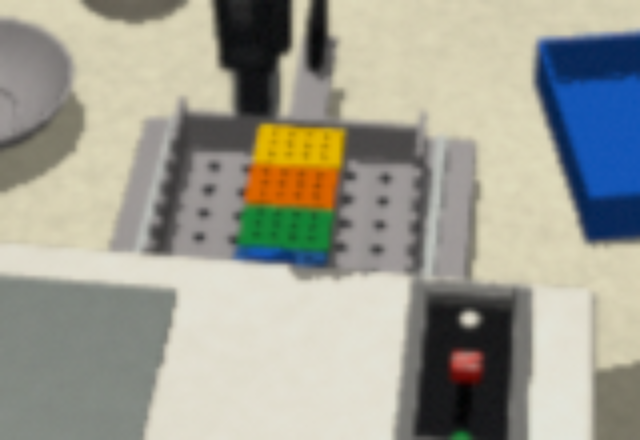

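>>> {"api": "apply_moves", "payload": {"moves": "0 0.294 0 0 0 0 0;0 0.294 0 0 0 0 0;0 0.294 0 0 0 0 0;0 0.294 0 0 0 0 0;0 0.294 0 0 0 0 0;0 0.294 0 0 0 0 0;0 0.294 0 0 0 0 0;0 0 0 0 0 0 -1;0 0 0 0 0 0 -1;0 0 0 0 0 0 -1;0 0 0 0 0 0 -1;0 0 0 0 0 0 -1"}}

```text
t: 55.77
eef_pos: [0.5626, -0.1007, 0.1744]
tool_rot: [0.0, 0.821, -0.571, -0.0]
contact_force: [0.0, 0.4, -0.9]
gripper_width: 0.498
```

>>> {"api": "apply_moves", "payload": {"moves": "0 0 0 0 0 0 -1;0 0 0 0 0 0 -1;0 0 0 0 0 0 -1;0 0 0 0 0 0 -1;0 0 0 0 0 0 -1;0 0 0 0 0 0 -1;0 0 0 0 0 0 -1;0 0 0 0 0 0 -1;0 0 0 0 0 0 -1;0 0 0 0 0 0 -1;0 0 0 0 0 0 -1;0 0 0 0 0 0 -1"}}

```text
t: 56.77
eef_pos: [0.5626, -0.1006, 0.1744]
tool_rot: [-0.0, 0.982, -0.188, -0.0]
contact_force: [-0.4, 0.2, -0.3]
gripper_width: 0.5
```

>>> {"api": "apply_moves", "payload": {"moves": "0 0 0 0 0 0 -1;0 0 0 0 0 0 -1;0 0 0 0 0 0 -1;0 0 0 0 0 0 -1;0 0 0 0 0 0 -1;0 0 0 0 0 0 -0.5;0 0 0 0.2 0 0 0;0 0 0 0 0 0 0;0 0 0 0 0 0 0"}}

```text
t: 57.52
eef_pos: [0.5615, -0.1006, 0.1497]
tool_rot: [-0.0, 1.0, 0.001, -0.002]
contact_force: [0.9, 0.5, 0.2]
gripper_width: 0.504
```

```bash
python3 - <<'E'
from h import *
imaging.read_camera("wrist");o=bot.get_obs();p=imaging.read_camera("wrist");save(p,"w34.png")
v=tray(p,o)
L=nets.spot_point(p,"tray_handle"); print(L[0],atz(p,L[0]["location"],.064,o))
L=nets.outline_of(p,"tray_handle"); print(L[0]["rect"])
L=nets.spot_point(p,"dryer_mouth"); print(L[0],atz(p,L[0]["location"],.03,o))
plan([.5615,-.1015,.018],0)
E
```

```text
tray x 0.5610 y 0.0932 rot 0.44deg n 9 handle wall y -0.0028 P range y 0.0124 0.0331
{'location': [312.1, 216.8], 'score': 0.69} [ 0.56233409 -0.09170899  0.064     ]
[182.8, 0.0, 440.0, 252.5]Traceback (most recent call last):
  File "<stdin>", line 6, in <module>
IndexError: list index out of range
```

View pics/w34.png

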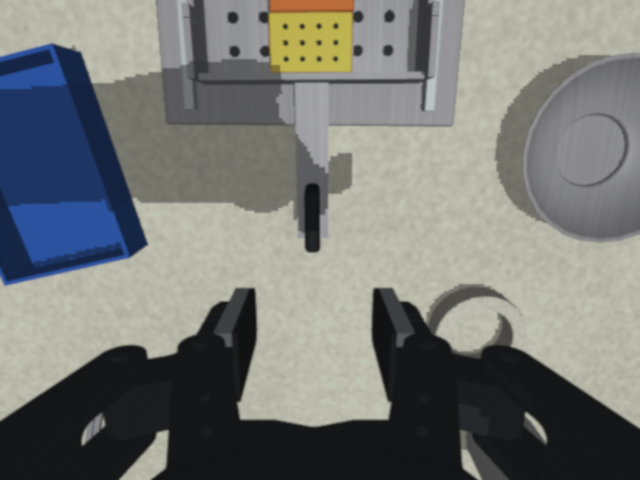

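>>> {"api": "apply_moves", "payload": {"moves": "0 0 0 0.3 0 0 0;0 0 0 0.3 0 0 0;0 0 0 0.3 0 0 0;0 0 0 0.2 0 0 0;0 0 0 0 0 0 0;1 0 0 0 0 0 0;1 0 0 0 0 0 0;1 0 0 0 0 0 0;1 0 0 0 0 0 0;1 0 0 0 0 0 0;1 0 0 0 0 0 0;1 0 0 0 0 0 0", "force": 80}}

```text
t: 58.77
eef_pos: [0.5642, -0.1008, 0.0211]
tool_rot: [0.001, 1.0, 0.002, 0.002]
contact_force: [-2.5, -0.7, 6.9]
gripper_width: 0.098
```

```bash
python3 - <<'E'
from h import *
o=bot.get_obs();p=imaging.read_camera("wrist");save(p,"w35.png")
plan([.562,.147,.02],0)
E
```

```text
t 58.8 pos [ 0.5642 -0.1008  0.0211] yaw 0.18 w 0.097 F [-1.9 -0.6  7.2]
 rot total(units) [ 0.02 -0.05  0.04] -> rows>=1 ; shift total(units, after rot) [-0.019 -2.065  0.009] -> rows>=6
```

View pics/w35.png

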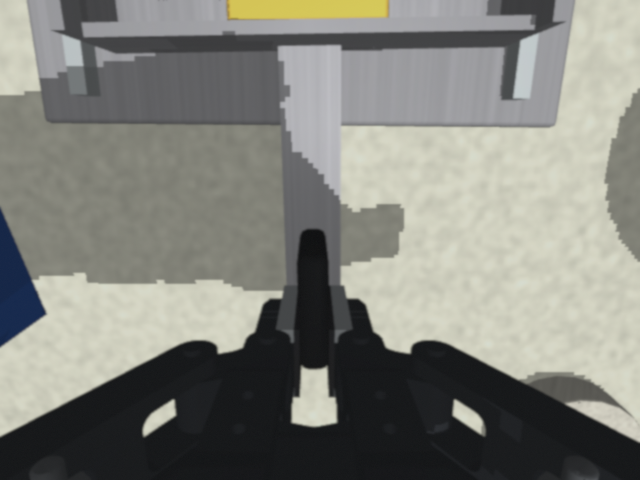

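>>> {"api": "apply_moves", "payload": {"moves": "1 -0.01 -0.02 -0.015 0 0 0;1 0 -0.05 0 0 0 0;1 0 -0.08 0 0 0 0;1 0 -0.1 0 0 0 0;1 0 -0.12 0 0 0 0;1 0 -0.12 0 0 0 0;1 0 -0.12 0 0 0 0;1 0 -0.12 0 0 0 0;1 0 -0.12 0 0 0 0;1 0 -0.12 0 0 0 0;1 0 -0.12 0 0 0 0;1 0 -0.12 0 0 0 0"}}

```text
t: 59.82
eef_pos: [0.5617, 0.0439, 0.0212]
tool_rot: [0.001, 1.0, 0.0, 0.0]
contact_force: [0.7, -4.7, -0.7]
gripper_width: 0.102
```

>>> {"api": "apply_moves", "payload": {"moves": "1 0 -0.12 0 0 0 0;1 0 -0.12 0 0 0 0;1 0 -0.1 0 0 0 0;1 0 -0.08 0 0 0 0;1 0 -0.06 0 0 0 0;1 0 -0.04 0 0 0 0;1 0 0 0 0 0 0;1 0 0 0 0 0 0"}}

```text
t: 60.48
eef_pos: [0.5617, 0.1082, 0.0212]
tool_rot: [-0.001, 1.0, 0.001, 0.001]
contact_force: [0.4, -1.0, 4.4]
gripper_width: 0.099
```

```bash
python3 - <<'E'
from h import *
imaging.read_camera("wrist");o=bot.get_obs();p=imaging.read_camera("wrist");save(p,"w36.png")
plan([.562,.147,.02],0)
L=nets.spot_point(p,"dryer_mouth"); 
if L:print(L[0],atz(p,L[0]["location"],.03,o))
q=imaging.read_camera("scene");save(q,"s36.png",(240,130,540,340),2.5)
E
```

```text
t 60.6 pos [0.5617 0.1082 0.0212] yaw 0.13 w 0.096 F [-0.8  0.7  5.5]
 rot total(units) [-0.03 -0.02  0.03] -> rows>=1 ; shift total(units, after rot) [ 0.002 -0.323  0.01 ] -> rows>=1
```

View pics/w36.png

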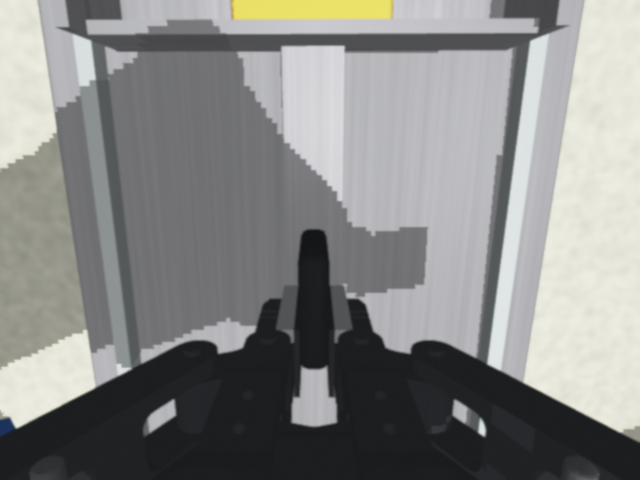

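View pics/s36.png

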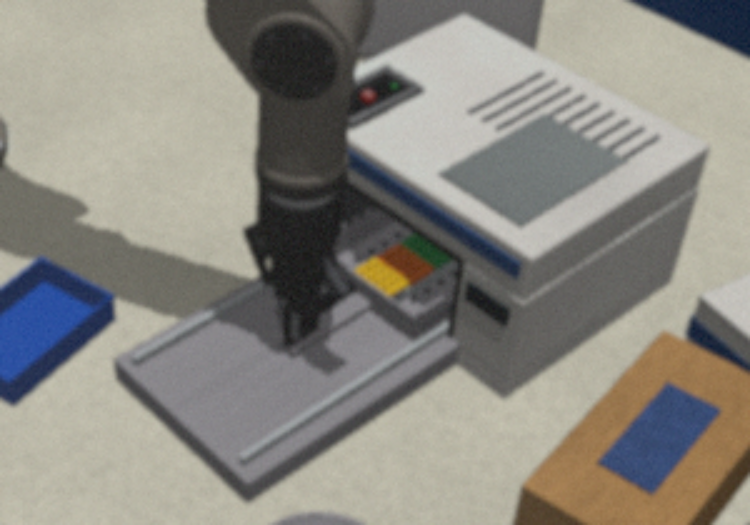

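>>> {"api": "apply_moves", "payload": {"moves": "1 0 -0.04 0 0 0 0;1 0 -0.05 0 0 0 0;1 0 -0.05 0 0 0 0;1 0 -0.05 0 0 0 0;1 0 -0.04 0 0 0 0;1 0 -0.03 0 0 0 0;1 0 0 0 0 0 0"}}

```text
t: 61.27
eef_pos: [0.5622, 0.1365, 0.0212]
tool_rot: [0.001, 1.0, 0.0, 0.001]
contact_force: [0.4, -4.7, 6.6]
gripper_width: 0.101
```

>>> {"api": "apply_moves", "payload": {"moves": "1 0 -0.02 0 0 0 0;1 0 -0.02 0 0 0 0;1 0 -0.02 0 0 0 0;1 0 0 0 0 0 0"}}

```text
t: 61.6
eef_pos: [0.5622, 0.1428, 0.0211]
tool_rot: [0.001, 1.0, -0.0, 0.001]
contact_force: [0.3, -6.0, 9.3]
gripper_width: 0.101
```

>>> {"api": "apply_moves", "payload": {"moves": "1 0 -0.02 0 0 0 0;1 0 -0.02 0 0 0 0;1 0 -0.02 0 0 0 0;1 0 0 0 0 0 0"}}

```text
t: 61.93
eef_pos: [0.5622, 0.1467, 0.0211]
tool_rot: [0.003, 1.0, -0.001, 0.0]
contact_force: [-0.9, -12.6, 12.3]
gripper_width: 0.097
```

>>> {"api": "apply_moves", "payload": {"moves": "1 0 -0.02 0 0 0 0;1 0 -0.02 0 0 0 0;1 0 0 0 0 0 0;1 0 0 0 0 0 0"}}

```text
t: 62.27
eef_pos: [0.5621, 0.1465, 0.0211]
tool_rot: [0.006, 1.0, -0.003, -0.001]
contact_force: [-3.0, -23.1, 19.5]
gripper_width: 0.102
```

```bash
python3 - <<'E'
from h import *
o=bot.get_obs();p=imaging.read_camera("wrist");save(p,"w37.png")
plan([.562,.147,.02],0)
L=nets.spot_point(p,"dryer_mouth"); 
if L:print(L[0],atz(p,L[0]["location"],.03,o))
E
```

```text
t 62.3 pos [0.5621 0.1466 0.0211] yaw -0.32 w 0.095 F [ -3.  -24.   19.3]
 rot total(units) [ 0.18  0.02 -0.08] -> rows>=1 ; shift total(units, after rot) [-0.001 -0.004  0.009] -> rows>=1
```

View pics/w37.png

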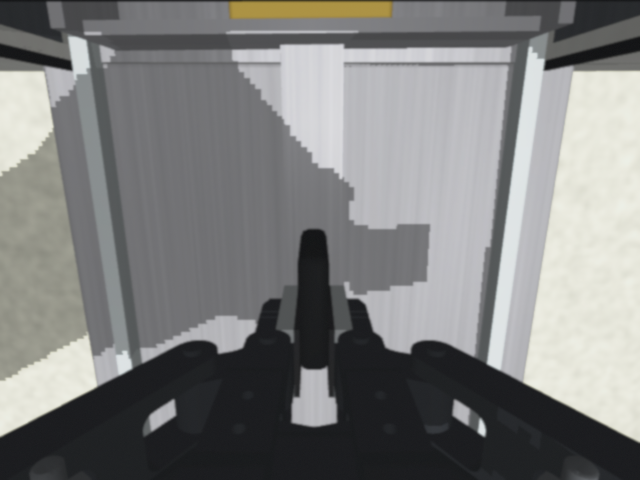

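>>> {"api": "apply_moves", "payload": {"moves": "1 0 0.03 0 0 0 0;1 0 0.03 0 0 0 0;1 0 0.025 0 0 0 0;1 0 0 0 0 0 0"}}

```text
t: 62.7
eef_pos: [0.5622, 0.1469, 0.0211]
tool_rot: [-0.0, 1.0, 0.0, 0.001]
contact_force: [1.2, -2.2, 6.0]
gripper_width: 0.103
```

>>> {"api": "apply_moves", "payload": {"moves": "0.3 0 0 0 0 0 0;0.3 0 0 0 0 0 0;0.3 0 0 0 0 0 0;0.3 0 0 -0.1 0 0 0;0.3 0 0 -0.3 0 0 0;0 0 0.1 -0.3 0 0 0;0 0 0.2 -0.3 0 0 0;0 0 0.2 -0.3 0 0 0;0 0 0.1 -0.3 0 0 0;0 0 0 0 0 0 0;0 0 0 0 0 0 0"}}

```text
t: 63.62
eef_pos: [0.5627, 0.0765, 0.2129]
tool_rot: [-0.0, 1.0, 0.0, 0.003]
contact_force: [0.1, 0.2, -0.6]
gripper_width: 0.504
```

```bash
python3 - <<'E'
from h import *
imaging.read_camera("wrist");o=bot.get_obs();p=imaging.read_camera("wrist");save(p,"w38.png")
plan([.562,.147,.02],0)
for n in ("dryer_mouth","tray_handle"):
  L=nets.spot_point(p,n); 
  if L:print(n,L[0],atz(p,L[0]["location"],.03 if n[0]=="d" else .064,o))
q=imaging.read_camera("side");save(q,"d38.png",(160,220,420,400),3)
q2=imaging.read_camera("scene");save(q2,"s38.png",(240,130,540,340),2.5)
for n,z in(("switch_nub",.186),("switch_slot",.178),("tray_handle",.064)):
  for c in (q,q2):
    L=nets.spot_point(c,n)
    if L:print(n,L[0],atz(c,L[0]["location"],z))
E
```

```text
t 63.7 pos [0.5605 0.0774 0.2096] yaw 0.15 w 0.500 F [ 0.9 -0.1 -0.4]
 rot total(units) [-0.    0.01  0.04] -> rows>=1 ; shift total(units, after rot) [ 0.013 -0.58   1.58 ] -> rows>=5
tray_handle {'location': [316.0, 110.6], 'score': 0.79} [0.56413438 0.15378746 0.064     ]
switch_nub {'location': [354.1, 320.6], 'score': 0.38} [0.45841257 0.29889783 0.186     ]
switch_nub {'location': [384.7, 166.5], 'score': 0.61} [0.45034041 0.29364781 0.186     ]
switch_slot {'location': [355.6, 322.5], 'score': 0.64} [0.45570656 0.29540895 0.178     ]
switch_slot {'location': [384.5, 166.5], 'score': 0.77} [0.44178665 0.30197384 0.178     ]
tray_handle {'location': [367.5, 249.7], 'score': 0.75} [0.55340269 0.1468592  0.064     ]
```

View pics/w38.png

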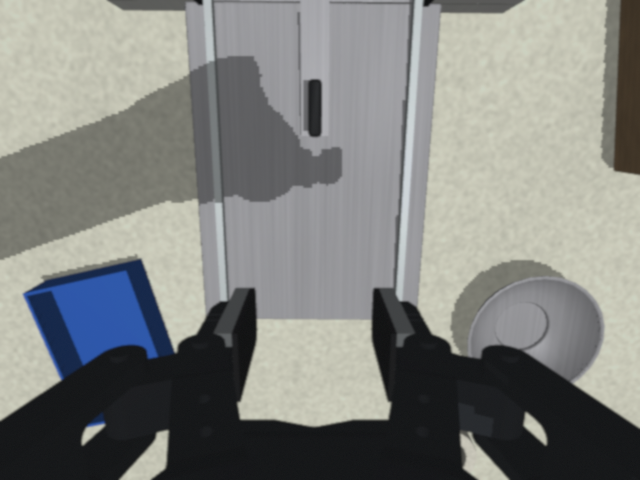

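View pics/s38.png

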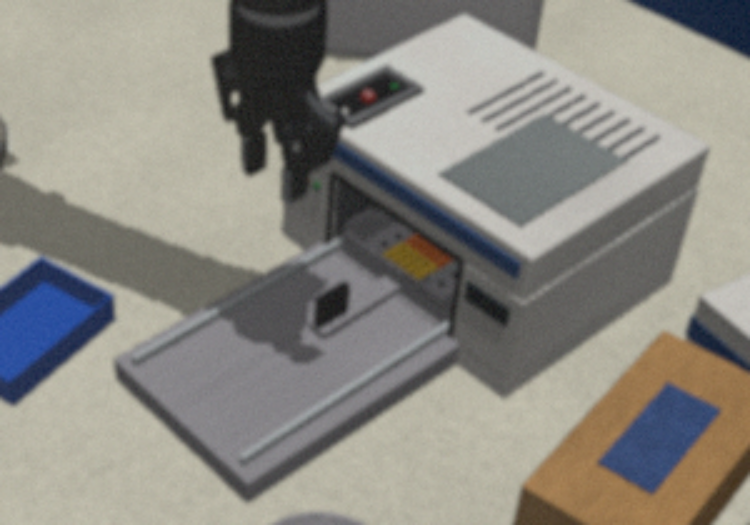

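View pics/d38.png

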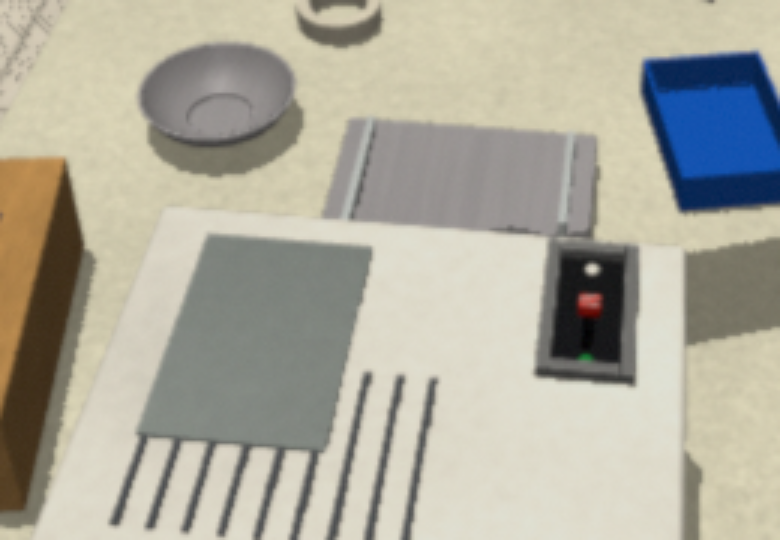

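```bash
python3 - <<'E'
from h import *
o=bot.get_obs();p=imaging.read_camera("wrist")
e=atz(p,(313,318.5),.03,o);print("shelf end",e,"mouth y",e[1]+.27)
for uv in [(315,80),(315,136)]: print(atz(p,uv,.078,o))
# switch from side/scene: color
for n in("side","scene"):
    q=imaging.read_camera(n);hsv=cv2.cvtColor(q["image"],cv2.COLOR_RGB2HSV)
    m=cv2.inRange(hsv,(0,130,90),(8,255,255))|cv2.inRange(hsv,(172,130,90),(180,255,255))
    nn,l,s,c=cv2.connectedComponentsWithStats(m)
    for i in range(1,nn):
        if s[i,4]>10: print(n,s[i],c[i],atz(q,c[i],.184))
E
```

```text
shelf end [ 0.56180562 -0.03235968  0.03      ] mouth y 0.23764032429241552
[0.56280078 0.17368469 0.078     ]
[0.56294602 0.13572263 0.078     ]
side [353 318   8   7  34] [356.20588235 321.52941176] [0.45477297 0.29874937 0.184     ]
```

```bash
python3 - <<'E'
from h import *
o=bot.get_obs();p=imaging.read_camera("wrist")
im=p["image"];g=cv2.cvtColor(im,cv2.COLOR_RGB2GRAY)
print("shelf end col350",[(r,int(g[r,345:365].mean())) for r in range(308,330)])
print("fin col315",[(r,int(g[r,313:317].mean())) for r in list(range(72,88))+list(range(126,145))])
for r,z in((318.5,.03),(79.5,.078),(136,.078)): print(r,atz(p,(315,r),z,o))
E
```

```text
shelf end col350 [(308, 150), (309, 150), (310, 150), (311, 150), (312, 150), (313, 150), (314, 150), (315, 150), (316, 150), (317, 150), (318, 150), (319, 161), (320, 182), (321, 192), (322, 192), (323, 192), (324, 193), (325, 195), (326, 197), (327, 197), (328, 197), (329, 196)]
fin col315 [(72, 170), (73, 171), (74, 171), (75, 171), (76, 168), (77, 153), (78, 115), (79, 67), (80, 38), (81, 37), (82, 39), (83, 40), (84, 40), (85, 41), (86, 41), (87, 40), (126, 43), (127, 43), (128, 43), (129, 42), (130, 42), (131, 42), (132, 41), (133, 39), (134, 35), (135, 48), (136, 93), (137, 136), (138, 153), (139, 155), (140, 155), (141, 155), (142, 155), (143, 155), (144, 156)]
318.5 [ 0.56383456 -0.032606    0.03      ]
79.5 [0.56298836 0.17390847 0.078     ]
136 [0.56312345 0.13558862 0.078     ]
```

>>> {"api": "apply_moves", "payload": {"moves": "0 0 0 -0.25 0 0 0;0 -0.147 -0.29 -0.05 0 0 -1;0 0 0 0 0 0 -1;0 0 0 0 0 0 -1;0 0 0 0 0 0 -1;0 0 0 0 0 0 -1;0 0 0 0 0 0 -1;0 0 0 0 0 0 -1;0 0 0 0 0 0 -1;0 0 0 0 0 0 -1;0 0 0 0 0 0 -1;0 0 0 0 0 0 -1"}}

```text
t: 65.42
eef_pos: [0.5436, 0.1116, 0.246]
tool_rot: [0.0, 0.926, 0.377, 0.0]
contact_force: [0.2, -0.4, -0.9]
gripper_width: 0.495
```

>>> {"api": "apply_moves", "payload": {"moves": "0.53 0 0 0 0 0 -1;0.53 0 0 0 0 0 -1;0.53 0 0 0 0 0 -1;0.53 0 0 0 0 0 -1;0.53 0 0 0 0 0 -1;0.53 0 0 0 0 0 -1;0.53 0 0 0 0 0 -1;0.53 0 0 0 0 0 -1;0.53 0 0 0 0 0 -1;0.53 0 0 0 0 0 -1;0.53 0 0 0 0 0 -1;0.53 0 0 0 0 0 -0.5"}}

```text
t: 66.42
eef_pos: [0.5436, 0.1116, 0.2459]
tool_rot: [0.0, 0.705, 0.709, 0.0]
contact_force: [0.5, -0.3, -0.4]
gripper_width: 0.235
```

```bash
python3 - <<'E'
from h import *
plan([.455,.297,.24],90)
print(bot.get_obs()["q"].round(2))
E
```

```text
t 66.4 pos [0.5436 0.1116 0.2459] yaw 90.29 w 0.235 F [ 0.5 -0.3 -0.4]
 rot total(units) [ 0.   -0.    0.07] -> rows>=1 ; shift total(units, after rot) [ 1.545 -0.738  0.049] -> rows>=5
[ 0.36  0.35 -0.85  1.75  0.28  1.17  1.01]
```

>>> {"api": "apply_moves", "payload": {"moves": "0.53 0.25 -0.123 -0.02 0 0 0.07;0.53 0.26 -0.123 0 0 0 0;0.53 0.26 -0.123 0 0 0 0;0.53 0.26 -0.123 0 0 0 0;0.53 0.26 -0.123 0 0 0 0;0.53 0.25 -0.123 0 0 0 0;0.53 0 0 0 0 0 0;0.53 0 0 0 0 0 0;0.53 0 0 0 0 0 0"}}

```text
t: 67.17
eef_pos: [0.4558, 0.2961, 0.2482]
tool_rot: [0.0, 0.708, 0.706, -0.0]
contact_force: [0.2, -0.7, -1.1]
gripper_width: 0.239
```

```bash
python3 - <<'E'
from h import *
imaging.read_camera("wrist");o=bot.get_obs();p=imaging.read_camera("wrist");save(p,"w40.png")
hsv=cv2.cvtColor(p["image"],cv2.COLOR_RGB2HSV)
for nm,m in(("red",cv2.inRange(hsv,(0,130,90),(8,255,255))|cv2.inRange(hsv,(172,130,90),(180,255,255))),("green",cv2.inRange(hsv,(45,100,60),(75,255,255)))):
    nn,l,s,c=cv2.connectedComponentsWithStats(m)
    for i in range(1,nn):
        if s[i,4]>15: print(nm,s[i],c[i].round(1),atz(p,c[i],.186 if nm=="red" else .178,o).round(4))
for n,z in(("switch_nub",.186),("switch_slot",.178)):
    L=nets.spot_point(p,n)
    if L:print(n,L[0],atz(p,L[0]["location"],z,o))
plan([.455,.297,.24],90)
E
```

```text
red [307 229  17  21  80] [312.1 236.8] [0.4552 0.2943 0.186 ]
red [323 238   2  12  21] [323.4 244.1] [0.4598 0.301  0.186 ]
green [371 231  14  12 136] [377.5 236.5] [0.4574 0.3345 0.178 ]
switch_nub {'location': [317.3, 237.9], 'score': 0.62} [0.45592563 0.2973733  0.186     ]
switch_slot {'location': [317.8, 238.6], 'score': 0.92} [0.45856923 0.29774006 0.178     ]
t 67.4 pos [0.4563 0.2952 0.2481] yaw 89.67 w 0.234 F [0.7 0.7 0.3]
 rot total(units) [ 0.    0.01 -0.08] -> rows>=1 ; shift total(units, after rot) [ 0.015 -0.011  0.068] -> rows>=1
```

View pics/w40.png

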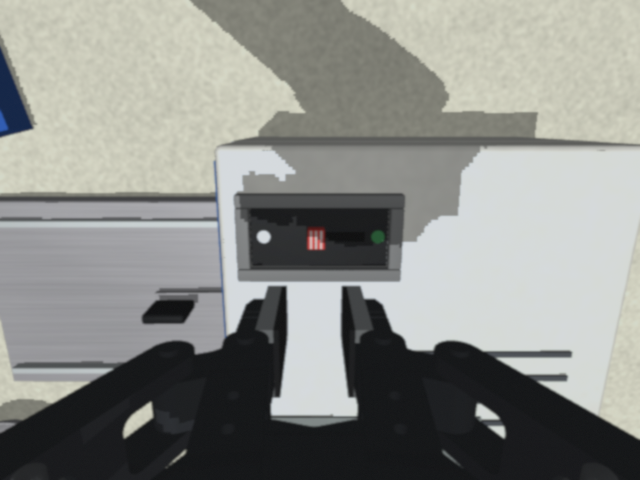

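```bash
python3 - <<'E'
from h import *
o=bot.get_obs();p=imaging.read_camera("wrist");save(p,"w41.png",(225,180,415,295),4)
print(o["eef_pos"],yawof(o))
for uv in [(237,238),(404,238),(320,194),(320,281)]: print(uv,atz(p,uv,.186,o).round(4))
for uv in [(307,240),(325,240)]: print(uv,atz(p,uv,.186,o).round(4))
E
```

```text
[0.45634932 0.29524869 0.24813704] 89.66893474166885
(237, 238) [0.4558 0.2494 0.186 ]
(404, 238) [0.4563 0.349  0.186 ]
(320, 194) [0.4296 0.2989 0.186 ]
(320, 281) [0.4834 0.2989 0.186 ]
(307, 240) [0.4573 0.2911 0.186 ]
(325, 240) [0.4573 0.3019 0.186 ]
```

View pics/w41.png

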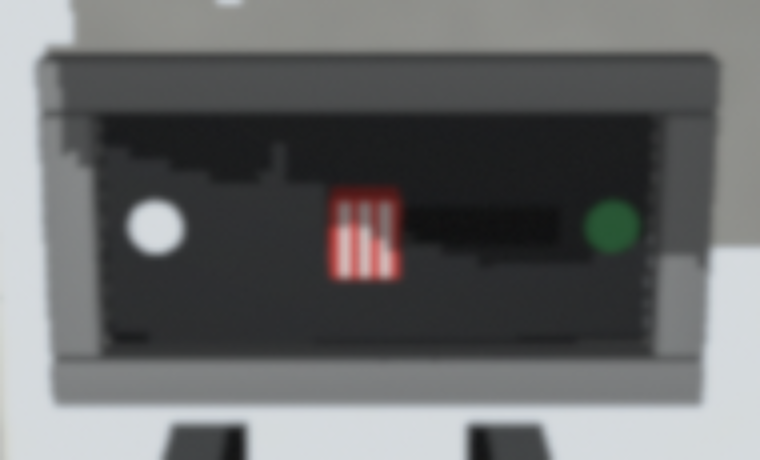

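>>> {"api": "apply_moves", "payload": {"moves": "1 -0.09 0 0 0 0 0.08;1 -0.091 0.006 0 0 0 0;1 0 0 0 0 0 0;1 0 0 0.2 0 0 0;1 0 0 0.25 0 0 0;1 0 0 0.22 0 0 0;1 0 0 0 0 0 0;1 0 0 0 0 0 0", "force": 40}}

```text
t: 68.08
eef_pos: [0.4555, 0.2741, 0.1674]
tool_rot: [-0.0, 0.71, 0.704, -0.001]
contact_force: [-0.2, -0.0, -0.2]
gripper_width: 0.0
```

```bash
python3 - <<'E'
from h import *
o=bot.get_obs();p=imaging.read_camera("wrist");save(p,"w42.png")
plan([.457,.2735,.153],90)
q=imaging.read_camera("side");save(q,"d42.png",(280,250,440,370),5)
E
```

```text
t 68.1 pos [0.4564 0.2751 0.1688] yaw 89.48 w -0.001 F [-0.7 -0.1  0.4]
 rot total(units) [ 0.   -0.01 -0.13] -> rows>=1 ; shift total(units, after rot) [-0.013  0.005  0.132] -> rows>=1
```

View pics/w42.png

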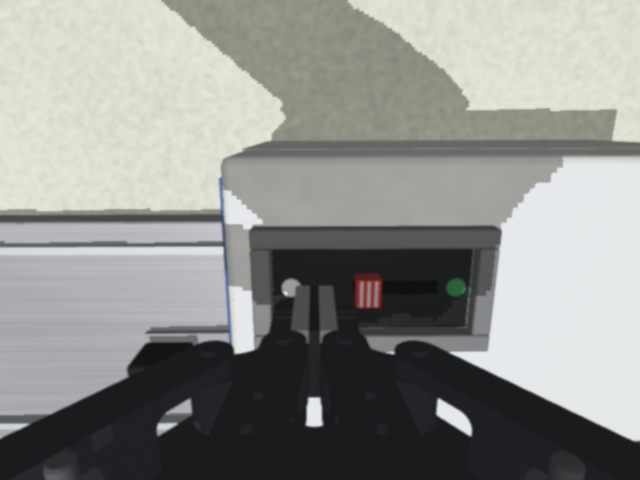

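View pics/d42.png

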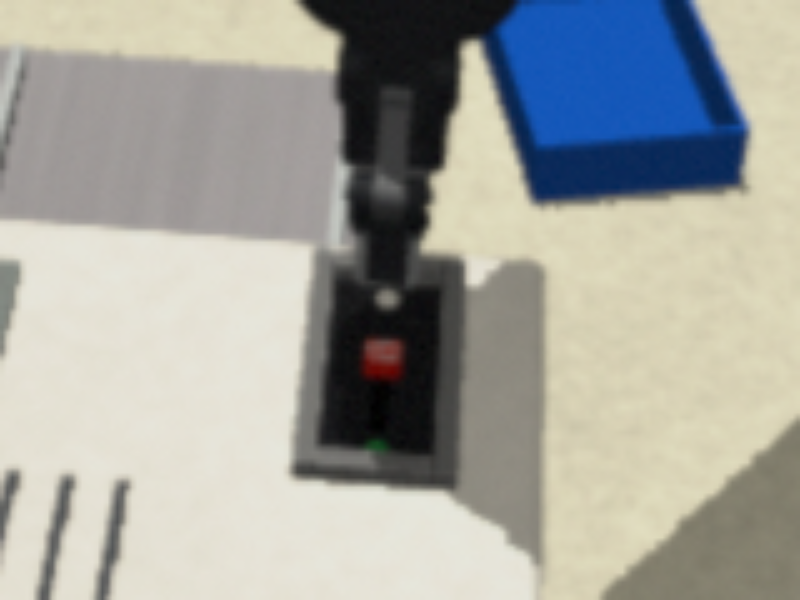

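>>> {"api": "apply_moves", "payload": {"moves": "1 -0.012 0.005 0.045 0 0 -0.13;1 0 0 0.04 0 0 0;1 0 0 0 0 0 0"}}

```text
t: 68.43
eef_pos: [0.4567, 0.2731, 0.1575]
tool_rot: [0.0, 0.707, 0.707, -0.0]
contact_force: [-0.2, 0.1, 0.3]
gripper_width: 0.001
```

>>> {"api": "apply_moves", "payload": {"moves": "1 0 0 0.02 0 0 0;1 0 0 0.015 0 0 0;1 0 0 0 0 0 0"}}

```text
t: 68.68
eef_pos: [0.4565, 0.2734, 0.1532]
tool_rot: [-0.0, 0.707, 0.707, -0.0]
contact_force: [0.0, 0.8, 0.3]
gripper_width: 0.003
```

```bash
python3 - <<'E'
from h import *
o=bot.get_obs();p=imaging.read_camera("wrist");save(p,"w43.png",(200,200,520,440),2.5)
plan([.457,.2735,.153],90)
q=imaging.read_camera("side");save(q,"d43.png",(320,280,390,350),8)
E
```

```text
t 68.7 pos [0.4565 0.2735 0.1534] yaw 90.03 w -0.001 F [-0.4 -0.4  0.1]
 rot total(units) [-0.    0.    0.01] -> rows>=1 ; shift total(units, after rot) [-0.     0.004  0.003] -> rows>=1
```

View pics/w43.png

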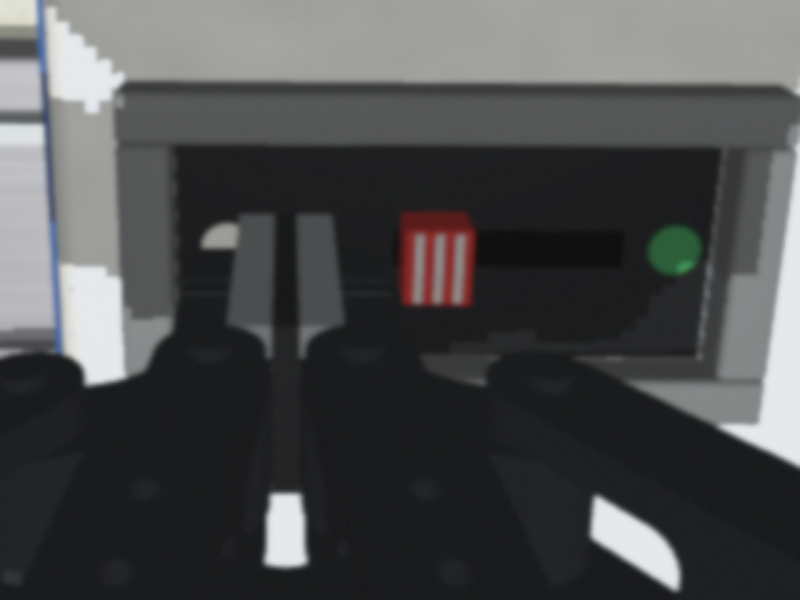

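View pics/d43.png

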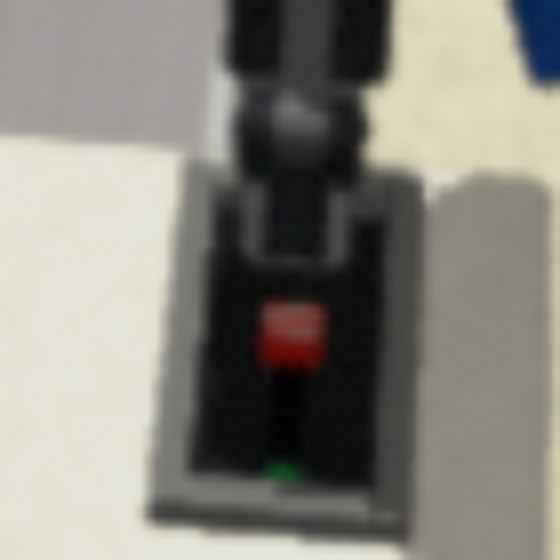

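>>> {"api": "apply_moves", "payload": {"moves": "1 0 0 0.01 0 0 0;1 0.04 0 0 0 0 0;1 0.04 0 0 0 0 0;1 0.04 0 0 0 0 0;1 0.03 0 0 0 0 0;1 0 0 0 0 0 0"}}

```text
t: 69.28
eef_pos: [0.4565, 0.2926, 0.1524]
tool_rot: [-0.0, 0.707, 0.708, 0.0]
contact_force: [-0.5, -0.7, -0.7]
gripper_width: 0.002
```

```bash
python3 - <<'E'
from h import *
o=bot.get_obs();p=imaging.read_camera("wrist");save(p,"w44.png",(200,200,520,440),2.5)
plan([.457,.309,.153],90)
E
```

```text
t 69.3 pos [0.4565 0.2923 0.1523] yaw 90.07 w 0.001 F [-0.1 -0.3 -0.2]
 rot total(units) [-0.   -0.01  0.02] -> rows>=1 ; shift total(units, after rot) [ 0.139  0.004 -0.006] -> rows>=1
```

View pics/w44.png

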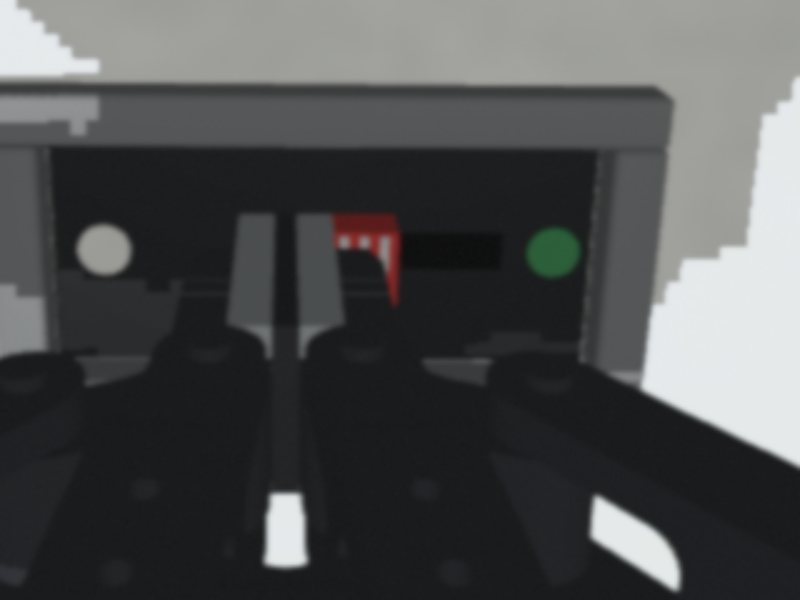

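>>> {"api": "apply_moves", "payload": {"moves": "1 0.04 0 0 0 0 0;1 0.04 0 0 0 0 0;1 0.04 0 0 0 0 0;1 0.03 0 0 0 0 0;1 0.02 0 0 0 0 0;1 0 0 0 0 0 0"}}

```text
t: 69.83
eef_pos: [0.4567, 0.3093, 0.1519]
tool_rot: [0.002, 0.707, 0.707, -0.002]
contact_force: [-0.8, -7.9, 5.2]
gripper_width: 0.001
```

>>> {"api": "apply_moves", "payload": {"moves": "1 0.02 0 0 0 0 0;1 0.02 0 0 0 0 0;1 0 0 0 0 0 0"}}

```text
t: 70.08
eef_pos: [0.4567, 0.3098, 0.1515]
tool_rot: [0.004, 0.708, 0.706, -0.006]
contact_force: [-2.7, -18.3, 12.3]
gripper_width: 0.0
```

```bash
python3 - <<'E'
from h import *
o=bot.get_obs();p=imaging.read_camera("wrist");save(p,"w45.png",(200,200,520,440),2.5)
plan([.457,.309,.153],90)
E
```

```text
t 70.1 pos [0.4567 0.3098 0.1515] yaw 89.81 w -0.003 F [ -3.3 -19.5  13. ]
 rot total(units) [-0.03  0.19 -0.05] -> rows>=1 ; shift total(units, after rot) [-0.006  0.002 -0.012] -> rows>=1
```

View pics/w45.png

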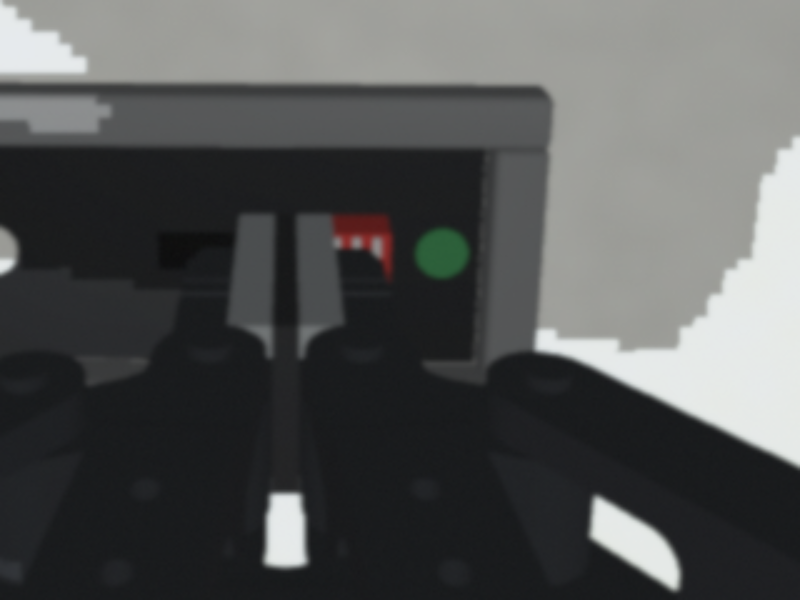

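>>> {"api": "apply_moves", "payload": {"moves": "1 -0.05 0 0 0 0 0;1 -0.08 0 0 0 0 0;1 -0.05 0 0 0 0 0;1 0 0 -0.1 0 0 0;1 0 0 -0.3 0 0 0;1 0 0 -0.3 0 0 0;1 -0.2 0 -0.1 0 0 0;1 0 0 0 0 0 0;1 0 0 0 0 0 0;1 0 0 0 0 0 0"}}

```text
t: 70.97
eef_pos: [0.4564, 0.2715, 0.2483]
tool_rot: [-0.0, 0.707, 0.707, 0.0]
contact_force: [0.7, 0.2, 0.1]
gripper_width: 0.001
```

```bash
python3 - <<'E'
from h import *
imaging.read_camera("wrist");o=bot.get_obs();p=imaging.read_camera("wrist");save(p,"w46.png")
L=nets.spot_point(p,"switch_nub");print(L[0],atz(p,L[0]["location"],.186,o))
q=imaging.read_camera("scene");save(q,"s46.png")
q=imaging.read_camera("side");save(q,"d46.png")
E
```

```text
{'location': [394.9, 237.4], 'score': 0.63} [0.45512467 0.31986367 0.186     ]
```

View pics/w46.png

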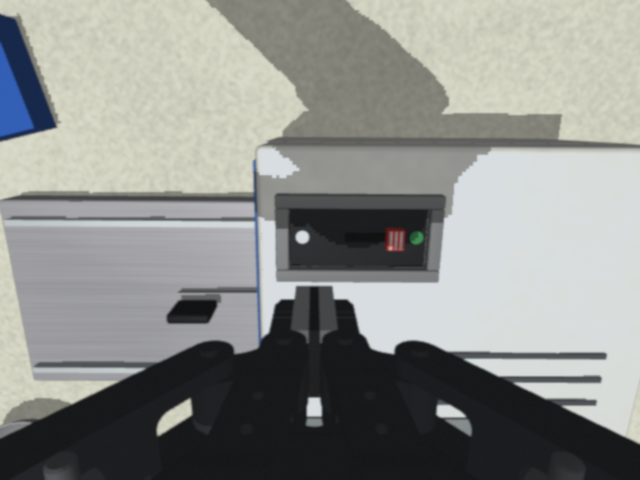

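View pics/s46.png

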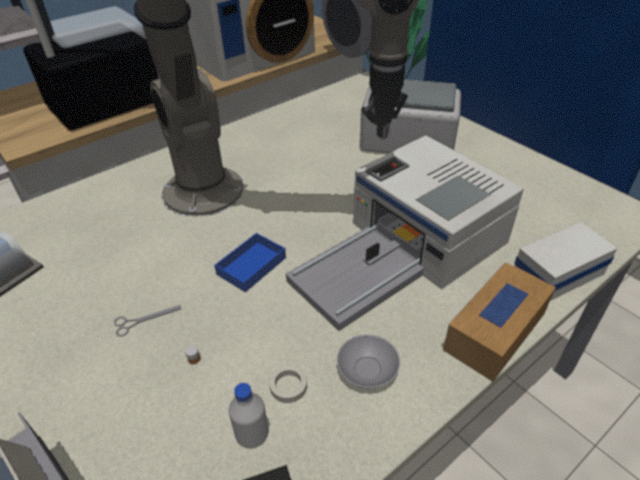

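View pics/d46.png

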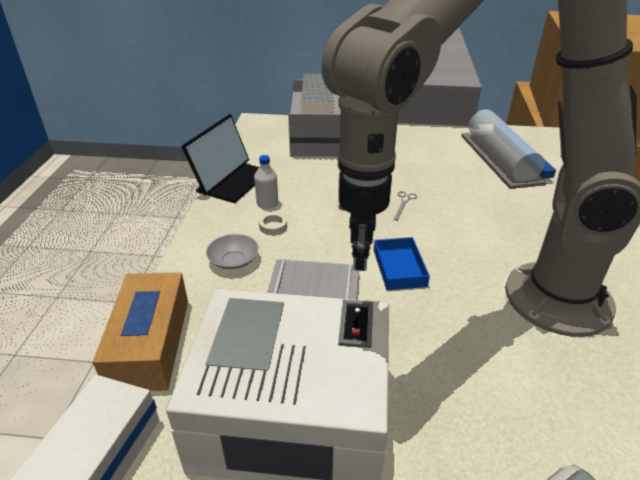

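```bash
python3 - <<'E'
from h import *
print(bot.hand_in())
E
```

```text
the job is handed in; nothing more can be done
None
```

I handed the job in at about 71 s. The four boxes (yellow, orange, green, blue) are in the tray, the tray is in the dryer and the switch is on.

**Boxes:** They lie flat on the tray floor in one tight row against the handle-end wall. The last box ends at about tray x = 40 mm.

**Stop:** It is dropped in the notch at x = 53 mm (stop slide 0.108). It went down without resistance, and the measured tab position agrees.

**Tray:** I pushed it by the handle until it stopped hard at about 23 N. The handle stood about 80 mm outside the opening. One picture measurement read 1–3 mm short of that, which is about the camera calibration error. I did not look inside the chamber after the push.

**Switch:** It moved about 24 mm to its end stop, felt at about 19 N. The last picture shows the nub beside the green dot.

**Problems on the way:**
- My first grip on the stop tab and on the yellow box closed on air, because the fingertips sit about 28 mm behind the reported TCP. I corrected for that and repeated both.
- The tray also slid about 8 mm along the shelf early on. I remeasured it, and it made no difference to the result.

The vial, bottle, tape, dish, scissors and blue tray look untouched in the last pictures.

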